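# Load the wet-chemistry analyser and close it up

## Task

Get the analyser ready to run: stand every loose reagent bottle upright in a free bay of the turntable, one to a bay, and turn the turntable to its home click with the built-in square bottle next to the probe pillar; then put the cover on the well so that it sits flush on the rim, and swing the latch down flat onto it. Also lay every cuvette rack flat in the open drawer and push the drawer fully shut. Leave the jug, flask and wash bottle alone.

Things in the scene. Friction and masses are not known exactly. Their poses are not given: they have to be found in the camera images.
- analyser: the analyser, fixed to the bench: a white square well, 228 mm outside, 214 mm inside, open on top, rim 118 mm above the bench. A grey electronics box 85 mm high adjoins its +x side (away from the robot); the latch is on its -y wall. Origin: on the bench under the well's centre; z up.
- well_top (a point): centre of the well's open top, at rim height, 118 mm above the bench; axes as the analyser's.
- probe_pillar (a point): top of the steel probe pillar, a fixed upright rod 22 mm thick on the electronics box, 150 mm from the well's centre towards +x of the analyser, 203 mm above the bench.
- turntable (a joint): angle (rad) of the turntable in the well about its upright axis, counter-clockwise from above; 0 is home: the square bottle is next to the pillar and a sprung ball clicks in, pulling it home from about 0.09 rad either side. Starts at 0.6 to 2.0; goes to 3.1 either way. About 0.25 N m in or out of the click, 0.05 elsewhere; it stays where left. Disc 204 mm in diameter, top 28 mm above the bench.
- hub (a point): top centre of the turntable's handle, on its axis, 106 mm above the bench: an upright black bar 56 mm long (x, pointing to the square bottle), 14 mm thick (y: grip across this), its upper 34 mm free; below is a round boss 44 mm in diameter. Bottles in bays begin 48 mm from the axis, so open the fingers only part way.
- square_bottle (a point): top of the amber square bottle built into the turntable (40 mm square, 82 mm tall, 70 mm from the axis). It fills one of six bays parted by radial walls 42 mm high; the five free bays' middles lie 70 mm from the axis, 60, 120, 180, 240 and 300 degrees round from it. A reagent bottle there has 11 mm of play to each side wall and 5 mm outwards to a rim as high.
- cover: the well's loose cover, at first lying on the drawer unit: white plate 224 mm square, 10 mm thick, with a black grip 40 x 40 mm in its middle (34 mm high, square to the plate); 0.36 to 0.54 kg. Four round feet 8 mm deep near the corners drop inside the well's walls with 4 mm of play; any quarter turn fits. Origin: centre of the plate's underside (at rim height when seated); z up.
- latch (a joint): angle (rad) of the hold-down latch on the analyser's -y wall: steel arm 88 mm long, 22 mm wide, 12 mm thick, black grip at its end, hinged about a line along the analyser's x. 0: lies flat over the cover's edge, pointing to +y; starts 1.75 to 1.95, upright, leaning away from the well (stop at 2.0). Friction (0.06 N m) holds it anywhere. A cover not fully down blocks it.
- latch_hinge (a point): the latch's hinge line, 131 mm above the bench, 126 mm from the well's centre towards the analyser's -y, at x = 0. When down, the arm reaches from 1 mm below to 11 mm above this height; its foot then just touches the cover.
- latch_tip (a point): middle of the latch arm's free end, 88 mm from the hinge.
- drawer_unit: low grey drawer unit, fixed to the bench, 250 mm deep (x), 260 mm wide (y), 80 mm high, with one drawer that opens towards the robot (-x of the unit). Its flat top carries the cover at first. Origin: on the bench under its centre; z up.
- drawer (a joint): how far the drawer is pulled out (m): 0 fully shut, at most 0.15; starts 0.122 to 0.140 open. It slides with about 1.5 N of friction and stays where left.
- drawer_floor (a point): middle of the drawer's inner floor, 12 mm above the bench, moves with the drawer; x points into the unit. Inside 208 mm (x) by 224 mm (y), walls 40 mm high; the front's inner side is at x = -104 mm. The unit's front edge is at x = opening - 113 mm: only what lies in front of it is open above.
- drawer_handle (a point): middle of the drawer's handle, a round steel bar 11 mm thick, 100 mm long (y), 24 mm in front of the drawer's face, 42 mm above the bench.
- reagent_a: loose reagent bottle, upright on the bench or absent (all alike): white round body 44 mm in diameter, 48 mm tall; narrow shoulder; grey screw cap 34 mm in diameter from 60 to 84 mm above the base (84 mm tall in all); 80 to 170 g. Origin: centre of the base, z up through the cap.
- reagent_b: loose reagent bottle, upright on the bench or absent (all alike): white round body 44 mm in diameter, 48 mm tall; narrow shoulder; grey screw cap 34 mm in diameter from 60 to 84 mm above the base (84 mm tall in all); 80 to 170 g. Origin: centre of the base, z up through the cap.
- reagent_c: loose reagent bottle, upright on the bench or absent (all alike): white round body 44 mm in diameter, 48 mm tall; narrow shoulder; grey screw cap 34 mm in diameter from 60 to 84 mm above the base (84 mm tall in all); 80 to 170 g. Origin: centre of the base, z up through the cap.
- reagent_d: loose reagent bottle, upright on the bench or absent (all alike): white round body 44 mm in diameter, 48 mm tall; narrow shoulder; grey screw cap 34 mm in diameter from 60 to 84 mm above the base (84 mm tall in all); 80 to 170 g. Origin: centre of the base, z up through the cap.
- rack_a: loose cuvette rack, flat on the bench or absent (both alike): white tray 90 mm long (x), 46 mm wide (y), 24 mm high, with two rows of nine clear cuvettes, and an upright carrying fin along its middle, 60 mm long (x), 12 mm thick (y), its top 46 mm above the underside; 100 to 200 g. Origin: centre of the underside, z up.
- rack_b: loose cuvette rack, flat on the bench or absent (both alike): white tray 90 mm long (x), 46 mm wide (y), 24 mm high, with two rows of nine clear cuvettes, and an upright carrying fin along its middle, 60 mm long (x), 12 mm thick (y), its top 46 mm above the underside; 100 to 200 g. Origin: centre of the underside, z up.
- jug: clear plastic jug with a handle, 90 mm in diameter, 115 mm tall; stands near the work, not part of the job: do not knock it. Origin: centre of the base.
- flask: conical glass flask, 80 mm in diameter at the base, 115 mm tall; stands near the work, not part of the job: do not knock it. Origin: centre of the base.
- wash_bottle: tall white wash bottle, 64 mm in diameter, 160 mm tall; stands near the work, not part of the job: do not knock it. Origin: centre of the base.
Not all that is in view belongs to the job. What is shaped like the rack_a but black or green is not meant. What is shaped like the reagent_c but black or turquoise is not meant.

How it is judged:
By the outcome, as a careful person would: the job done as asked, in the order asked, and still so for the second after the job is handed in, with the robot touching nothing.
Of reagent_a, reagent_b, reagent_c, reagent_d only 2 to 4 are there at a start; the rules pass over those that are not, and their reading is None.
Of rack_a, rack_b only 1 to 2 are there at a start; the rules pass over those that are not, and their reading is None.
At some moment in a run one of reagent_a, reagent_b, reagent_c, reagent_d, rack_a, rack_b may be knocked a few centimetres aside while the robot is not near it.
It also fails if it takes over 210 s, if anything falls off the work surface, if the arm or the gripper's body presses on something with over 40 N, if the wrist force passes 120 N, or if a joint passes its speed limit or range.

## Robot

A 7-joint arm with a two-finger parallel gripper is mounted at the origin on the work surface. World frame = base frame: x ahead of the robot, y to its left, z up, the work surface at z = 0. Lengths are in m, angles in rad, forces in N, time in s.
With the tool pointing down it reaches from about 0.35 to 0.775 m from the base axis. Payload 3.1 kg.
Tool frame: the origin (TCP) lies at the very end of the fingers, on their centre line; the grasp point (between the pads) lies 19 mm behind it (robot.grip_depth is the distance from the TCP to the grasp point, in m); z points along the fingers, y is the line along which they close (so a half turn about z gives the same grasp; the last joint's range is limited). The gripper opens to 85 mm and grips with 20 to 120 N. Pads are 22 mm wide; open, the fingers measure 114 mm over their backs; the gripper's body (76 mm by 85 mm) begins 54 mm behind the grasp point. The pads swing forward as they close: fully open they stand 13 mm farther back than shut.
Start: joints at [1.266, 0.311, 0.014, 1.512, -0.004, 1.319, -0.027], TCP at [0.143, -0.531, 0.231] pointing down, gripper open.
Joint ranges: [-2.7, 2.7], [-0.3, 1.91], [-1.27, 1.3], [0.12, 2.57], [-1.44, 4.58], [0.2, 2.03], [-3.05, 3.05]. Speed limits (rad/s): [2.79, 2.79, 3.14, 3.14, 3.14, 3.14, 3.14].

## Interface

Orientations are given as a unit quaternion [w, x, y, z].
In Python, from plant import robot, cams, order gives the robot as it stands.
- The arm moves only by the shell command python3 -m handwheel 'ROWS'. ROWS is text: rows parted by semicolons, each of 7 numbers parted by spaces: the shift along the world's x, y, z as a fraction of full scale, then the turn, a rotation vector about the world's x, y, z as a fraction of full scale, then the opening, from -1 (shut) to 1 (fully open). In form: dx dy dz wx wy wz fingers; .... A call has 1 to 12 rows; each row is the pose to reach, as a shift and turn from the pose commanded when the call began; what a row does not reach only later rows make up. Full scale, the value 1, is 0.3 m for a shift and pi/2 rad for a turn. A row lasts 1/10 s, in which the tool goes at most 50 mm and 8.59 degrees, less where a joint would pass 70% of its speed; a pose out of reach is approached as far as the arm can. A call with a number of a shift or a turn outside -1 to 1 is refused whole. A call with a gripper value outside its range is refused whole. The fingers move at their own pace and stop on an object; the grip force is fixed at half the most. Time passes only in rows, so rows that repeat a pose let the fingers close. It gives the time, the measured TCP pose, the force, the opening and the grip force at its end, in the units of the state.
- robot.get_obs(): the state, without advancing time (a new reading comes with each control period).
- cams.capture(name): name is "side" or "top" or "wrist"; returns the picture (384x512x3 uint8, red, green, blue); there is no depth.
- cams.camera_info(name): a dict with "intrinsics" (3x3 intrinsics, pixels), "view" (4x4, takes a point from world to camera coordinates); the wrist camera has in their place "mount" (4x4, takes a point from camera to tool coordinates, whose origin is the TCP and whose axes are the flange's). Camera axes: x right, y down, z forward; pixel columns grow to the right and rows downward; lengths in m; the calibration is good to about 2 mm. The wrist camera is an equidistant fisheye: a pixel r from the principal point sees the ray r / f radians off the axis. A picture is of the moment at which its call begins: read the wrist's pose just before it. camera_info takes no time and is no camera call.
- order.sign_off(): hands the job in; it is judged then, once.
The state is a dict: "time": time; "qpos": joint angles; "joint_vel": joint speeds; "joint_torque": joint torques, N m; "eef_pos": TCP position; "tcp_rot": TCP orientation; "wrist_force": force on the tool from outside, world axes, zero at the start; "ft_torque": the same for the moment, N m; "finger_gap": finger opening in m; "gripper_force": force on a finger pad.
Only numpy, scipy, OpenCV 4.12 (cv2) and the standard library are available. Lean on these libraries where they do the work, as an engineer would, in place of code of your own. Each camera call takes 0.05 s, during which the arm holds its last target. There are 200 camera calls.

## Working session

There is one attempt and no reset: what is moved stays moved. The work goes in short steps, Python scripts to look and compute and a shell command to move; the robot and the scene stay as the last step left them, time stands still between calls to the robot, and variables do not carry over. Pictures are saved under pics/ and viewed, at most 14 in all, crops included, and the job is handed in when it is done.

```bash
ls; mkdir -p pics; python3 - <<'E'
from plant import robot,cams,order
import cv2,numpy as np
np.set_printoptions(precision=4,suppress=True)
o=robot.get_obs();print(o)
for n in("side","top","wrist"):
    im=cams.capture(n);cv2.imwrite(f"pics/{n}0.png",im[...,::-1]);print(n,cams.camera_info(n))
a=[cv2.imread(f"pics/{n}0.png") for n in("side","top")]
E
```

```text
pics
{'time': 0.0, 'qpos': array([ 1.2663,  0.3117,  0.014 ,  1.513 , -0.0044,  1.3192, -0.0272]), 'joint_vel': array([-0.0007,  0.0001,  0.0007, -0.0011,  0.0005, -0.0001, -0.0008]), 'joint_torque': array([  0.0002, -37.9916,   0.1461, -23.0597,   0.0123,   0.0136,
        -0.    ]), 'eef_pos': array([ 0.1427, -0.5304,  0.2302]), 'tcp_rot': array([-0.0011,  0.9914,  0.1311, -0.0002]), 'wrist_force': array([ 0.8215, -0.1129,  0.3775]), 'ft_torque': array([-0.0482, -0.0157, -0.0505]), 'gripper_force': 0.0, 'finger_gap': 0.08514727317062129}
side {'intrinsics': array([[392.7599,   0.    , 254.7071],
       [  0.    , 392.7599, 191.1882],
       [  0.    ,   0.    ,   1.    ]]), 'view': array([[-0.9772, -0.2116,  0.0186,  0.5144],
       [-0.1706,  0.7297, -0.6622,  0.1991],
       [ 0.1265, -0.6502, -0.7491,  1.3369],
       [ 0.    ,  0.    ,  0.    ,  1.    ]])}
top {'intrinsics': array([[498.4079,   0.    , 259.3786],
       [  0.    , 498.4079, 184.14  ],
       [  0.    ,   0.    ,   1.    ]]), 'view': array([[ 0.0027, -1.    , -0.0037, -0.0141],
       [-0.9985, -0.0025, -0.0546,  0.532 ],
       [ 0.0546,  0.0038, -0.9985,  1.8563],
       [ 0.    ,  0.    ,  0.    ,  1.    ]])}
wrist {'intrinsics': array([[297.3186,   0.    , 255.3461],
       [  0.    , 297.3186, 194.9273],
       [  0.    ,   0.    ,   1.    ]]), 'mount': array([[ 0.0012, -0.9608, -0.2771,  0.0696],
       [ 1.    ,  0.0012,  0.0002,  0.0002],
       [ 0.0002, -0.2771,  0.9608, -0.1419],
       [ 0.    ,  0.    ,  0.    ,  1.    ]])}
```

View pics/top0.png

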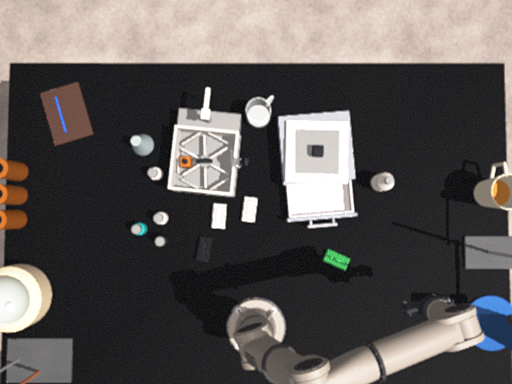

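View pics/side0.png

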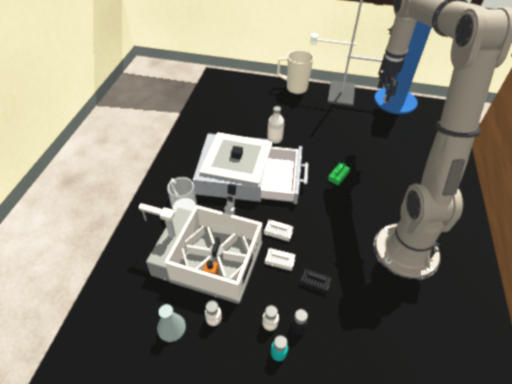

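```bash
cat > h.py <<'E'
import cv2,numpy as np
from plant import robot,cams,order
from scipy.spatial.transform import Rotation as R
np.set_printoptions(precision=4,suppress=True)
def cap(n,f=None):
    o=robot.get_obs(); im=cams.capture(n)[...,::-1].copy()
    if f: cv2.imwrite(f"pics/{f}.png",im)
    return im,o
def ray(n,uv,o=None):
    """origin, unit direction in world of pixel uv"""
    c=cams.camera_info(n);K=c['intrinsics'];u=(uv[0]-K[0,2])/K[0,0];v=(uv[1]-K[1,2])/K[1,1]
    if n!='wrist':
        V=c['view'];Rt=V[:3,:3].T;d=Rt@np.array([u,v,1]);return -Rt@V[:3,3],d/np.linalg.norm(d)
    r=np.hypot(u,v);s=np.sin(r)/r if r>1e-9 else 1;d=np.array([u*s,v*s,np.cos(r)])
    M=c['mount'];T=R.from_quat(o['tcp_rot'],scalar_first=True).as_matrix()
    return T@M[:3,3]+o['eef_pos'],T@M[:3,:3]@d
def onz(n,uv,z,o=None):
    p,d=ray(n,uv,o);return p+d*(z-p[2])/d[2]
def tri(rs):
    A=sum(np.eye(3)-np.outer(d,d) for p,d in rs);b=sum((np.eye(3)-np.outer(d,d))@p for p,d in rs)
    x=np.linalg.solve(A,b);return x,[np.linalg.norm(np.cross(x-p,d)) for p,d in rs]
def proj(n,X,o=None):
    c=cams.camera_info(n);K=c['intrinsics']
    if n!='wrist':
        V=c['view'];p=V[:3,:3]@X+V[:3,3];q=K@p;return q[:2]/q[2]
    M=c['mount'];T=R.from_quat(o['tcp_rot'],scalar_first=True).as_matrix()
    p=M[:3,:3].T@(T.T@(X-o['eef_pos'])-M[:3,3]);r=np.hypot(p[0],p[1]);t=np.arctan2(r,p[2])
    return np.array([K[0,2]+K[0,0]*t*p[0]/r,K[1,2]+K[1,1]*t*p[1]/r])
def blobs(im,lo,hi,amin=20,hsv=True):
    h=cv2.cvtColor(im,cv2.COLOR_BGR2HSV) if hsv else im
    m=cv2.inRange(h,np.array(lo),np.array(hi));cs,_=cv2.findContours(m,cv2.RETR_EXTERNAL,cv2.CHAIN_APPROX_NONE)
    return sorted([c for c in cs if cv2.contourArea(c)>=amin],key=cv2.contourArea,reverse=True)
E
python3 - <<'E'
from h import *
im=cv2.imread('pics/top0.png')
a=cv2.resize(im[80:270,110:370],(800,585),interpolation=cv2.INTER_CUBIC);cv2.imwrite('pics/c1.png',a)
b=cv2.imread('pics/side0.png')
b=cv2.resize(b[130:370,130:340],(525,600),interpolation=cv2.INTER_CUBIC);cv2.imwrite('pics/c2.png',b)
for n,m in(('top',im),('side',cv2.imread('pics/side0.png'))):
  for c in blobs(m,(0,0,130),(179,60,255),15):
    x,y,w,h=cv2.boundingRect(c)
    if w<90: print(n,cv2.minAreaRect(c))
E
```

```text
top ((318.3135986328125, 169.65884399414062), (114.4375228881836, 72.87564086914062), 85.10090637207031)
top ((207.0, 140.5), (69.68228912353516, 106.78728485107422), 6.340191841125488)
top ((20.499996185302734, 307.9999694824219), (40.99999237060547, 83.99998474121094), 0.0)
top ((337.3117980957031, 375.4819030761719), (31.67133140563965, 83.98872375488281), 73.68614959716797)
top ((255.37718200683594, 322.24664306640625), (47.20957565307617, 56.95195770263672), 78.17850494384766)
top ((258.04046630859375, 109.73699188232422), (26.001781463623047, 33.37655258178711), 8.746162414550781)
top ((495.40362548828125, 268.38482666015625), (69.717529296875, 34.4412956237793), 40.06078338623047)
top ((218.8137969970703, 215.7344970703125), (14.200778007507324, 25.41191864013672), 4.763641834259033)
top ((249.23077392578125, 209.15386962890625), (14.139959335327148, 25.55115509033203), 7.125016689300537)
top ((382.9655456542969, 182.0862274169922), (17.72637367248535, 22.45340347290039), 66.80140686035156)
top ((141.5, 144.5), (19.0, 23.0), 90.0)
top ((161.0, 218.0), (12.0, 14.0), 90.0)
top (
[... 877 characters left out ...]
6.492422103881836), 14.03624439239502)
side ((278.29461669921875, 229.49839782714844), (27.70873260498047, 15.575580596923828), 16.389541625976562)
side ((270.5, 317.0), (24.0, 15.0), 90.0)
side ((212.5, 313.0), (24.0, 15.0), 90.0)
side ((433.0, 228.0), (10.0, 18.0), 90.0)
side ((280.0, 342.0), (12.0, 12.0), 90.0)
side ((429.0, 4.0), (8.0, 30.0), 90.0)
side ((300.7500305175781, 314.7500305175781), (12.020814895629883, 11.31370735168457), 45.0)
side ((428.4694519042969, 95.22926330566406), (35.485958099365234, 3.3701746463775635), 7.594643592834473)
side ((333.251220703125, 90.16098022460938), (3.911210060119629, 16.692485809326172), 12.094757080078125)
side ((277.0, 108.0), (4.0, 6.0), 90.0)
```

View pics/c1.png

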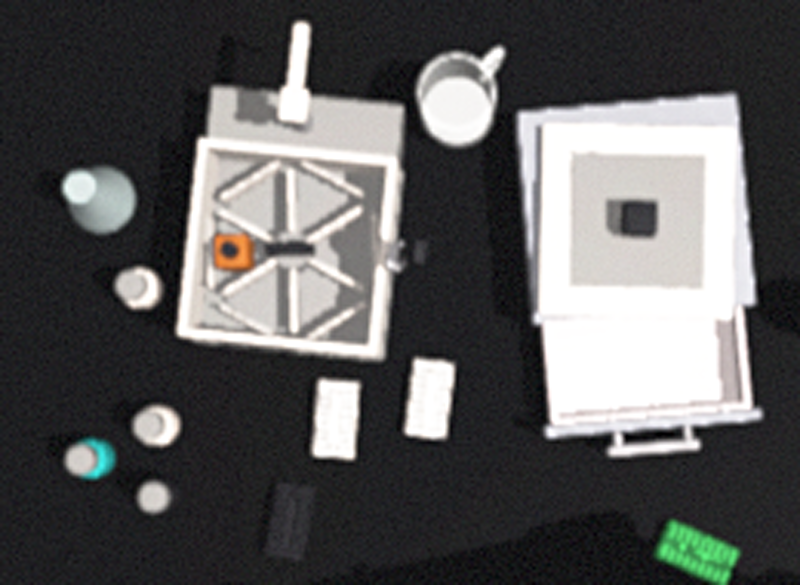

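View pics/c2.png

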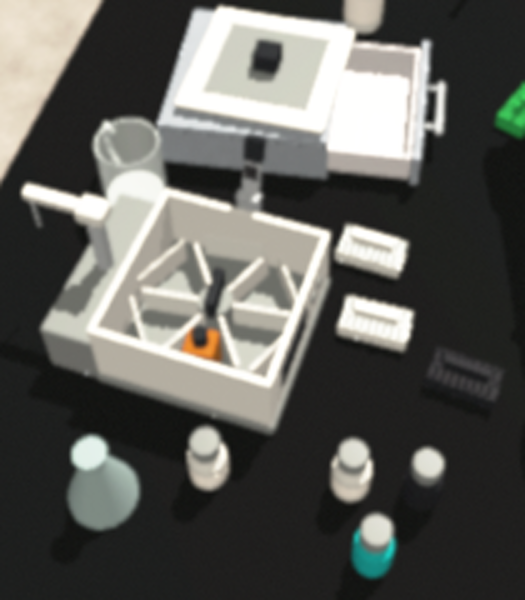

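```bash
python3 - <<'E'
from h import *
c=lambda u,v:(110+u/3.077,80+v/3.077)
s=lambda u,v:(130+u/2.5,130+v/2.5)
for n,t,d in (('rA',(136,285),(206,441)),('rB',(151,424),(353,453)),('blk',(152,496),(428,463)),('turq',(80,459),(377,530)),('jugrim',(458,85),(127,140)),('flasktop',(78,187),(90,452)),('covergrip',(640,217),(268,54)),('sq',(230,250),(201,335)),('rackA',(336,419),(374,322)),('rackB',(430,398),(372,248))):
    x,e=tri([ray('top',c(*t)),ray('side',s(*d))]);print(n,x,np.array(e))
print('rim',[onz('top',c(*p),.118)[:2] for p in((200,140),(402,157),(384,358),(178,336))])
print('unit',[onz('top',c(*p),.08)[:2] for p in((517,113),(738,95),(756,303))])
print('cover',[onz('top',c(*p),.09)[:2] for p in((540,125),(703,122),(718,313),(540,320))])
print('handle',[onz('top',c(*p),.042)[:2] for p in((611,452),(698,446))], 'hub',onz('top',c(290,248),.106))
print('wash',onz('top',(383,182),.1),'rackAaxis',[cv2.minAreaRect(q) for q in blobs(cv2.imread('pics/top0.png')[195:235,205:262],(0,0,130),(179,60,255))])
print('green',onz('top',c(697,548),.02),'blackrack',onz('top',c(290,520),.02))
E
```

```text
rA [0.5703 0.3714 0.0683] [0. 0.]
rB [0.405  0.3505 0.0721] [0.0007 0.0007]
blk [0.3211 0.3468 0.079 ] [0.0006 0.0006]
turq [0.364  0.4321 0.078 ] [0.0006 0.0006]
jugrim [ 0.7978 -0.0115  0.1104] [0.0042 0.0042]
flasktop [0.6804 0.4306 0.1132] [0.0005 0.0005]
covergrip [ 0.6455 -0.2219  0.1149] [0.0015 0.0015]
sq [0.609  0.2557 0.0965] [0.0004 0.0004]
rackA [0.4123 0.1377 0.0101] [0.0007 0.0007]
rackB [0.4367 0.023  0.0138] [0.0008 0.0008]
rim [array([0.7353, 0.2887]), array([0.716 , 0.0542]), array([0.4829, 0.0738]), array([0.5076, 0.3114])]
unit [array([ 0.775 , -0.0803]), array([ 0.797 , -0.3424]), array([ 0.5499, -0.3617])]
cover [array([ 0.7588, -0.1071]), array([ 0.7628, -0.2991]), array([ 0.5374, -0.3153]), array([ 0.5287, -0.1071])]
handle [array([ 0.3734, -0.1943]), array([ 0.3809, -0.2983])] hub [0.611  0.1845 0.106 ]
wash [ 0.5362 -0.4555  0.1   ] rackAaxis [((13.813794136047363, 20.73448371887207), (14.200778007507324, 25.41191864013672), 4.763641834259033), ((44.23077392578125, 14.15384578704834), (14.139959335327148, 25.55115509033203), 7.125016689300537)]
green [ 0.2577 -0.2997  0.02  ] blackrack [0.2898 0.1915 0.02  ]
```

```bash
python3 -m handwheel '0.2 0.2 0.4 0 0 -0.08 1;0.4 0.4 0.5 0 0 -0.168 1;0.567 0.567 0.5 0 0 -0.168 1;0.567 0.567 0.5 0 0 -0.168 1;0.567 0.567 0.5 0 0 -0.168 1;0.567 0.567 0.5 0 0 -0.168 1;0.567 0.567 0.5 0 0 -0.168 1'
python3 -m handwheel '0.567 0.533 0 0 0 0 1;0.567 0.533 0 0 0 0 1;0.567 0.533 0 0 0 0 1;0.567 0.533 0 0 0 0 1;0.567 0.533 0 0 0 0 1;0.567 0.533 0 0 0 0 1;0.567 0.533 0 0 0 0 1;0.567 0.533 0 0 0 0 1'
cat > snap.py <<'E'
import sys,pickle
from h import *
im,o=cap('wrist',sys.argv[1]);pickle.dump(o,open(f'pics/{sys.argv[1]}.pkl','wb'));print(o['eef_pos'],o['tcp_rot'],o['time'])
E
python3 snap.py w1
python3 -m handwheel '0 1 0 0 0 0 1;0 1 0 0 0 0 1;0 1 0 0 0 0 1;0 1 0 0 0 0 1;0 1 0 0 0 0 1;0 1 0 0 0 0 1;0 1 0 0 0 0 1;0 1 0 0 0 0 1;0 1 0 0 0 0 1'
python3 snap.py w2
python3 -c "
import cv2,numpy as np
a=[cv2.imread('pics/w%d.png'%i) for i in(1,2)]
for i in(0,1):
  cv2.imwrite('pics/w%db.png'%(i+1),cv2.resize(a[i],(800,600),interpolation=cv2.INTER_CUBIC))"
```

```text
time: 0.85
eef_pos: [0.319, -0.3563, 0.384]
tcp_rot: [0.001, 1.0, 0.006, 0.003]
wrist_force: [0.5, 0.4, -0.3]
finger_gap: 0.0851
gripper_force: 0.0
time: 1.65
eef_pos: [0.482, -0.2032, 0.3809]
tcp_rot: [0.001, 1.0, -0.002, -0.001]
wrist_force: [-0.2, 0.8, -0.7]
finger_gap: 0.0855
gripper_force: 0.0
[ 0.482  -0.2032  0.3809] [ 0.0005  1.     -0.0022 -0.0008] 1.65
time: 2.6
eef_pos: [0.4835, 0.0962, 0.3813]
tcp_rot: [0.001, 1.0, -0.003, 0.0]
wrist_force: [-0.7, 0.1, 0.1]
finger_gap: 0.0855
gripper_force: 0.0
[0.4835 0.0962 0.3813] [ 0.0008  1.     -0.0027  0.0001] 2.6
```

View pics/w1b.png

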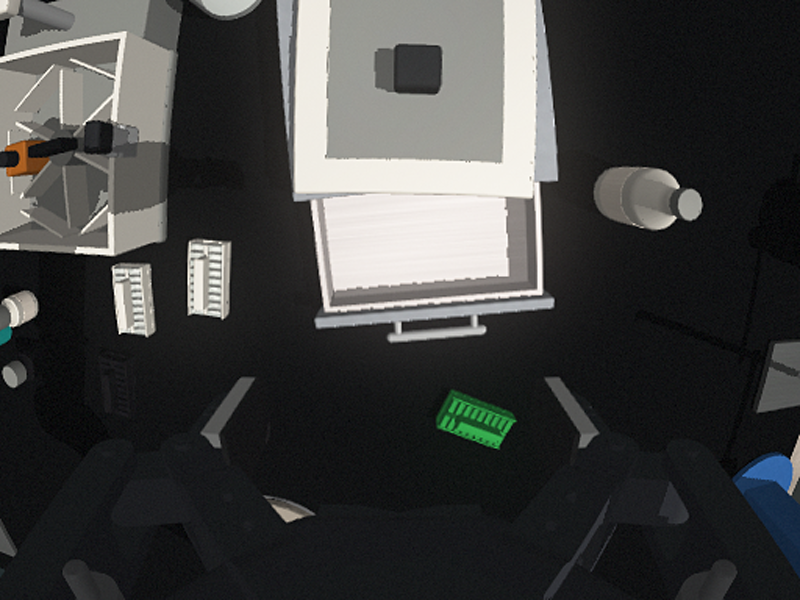

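View pics/w2b.png

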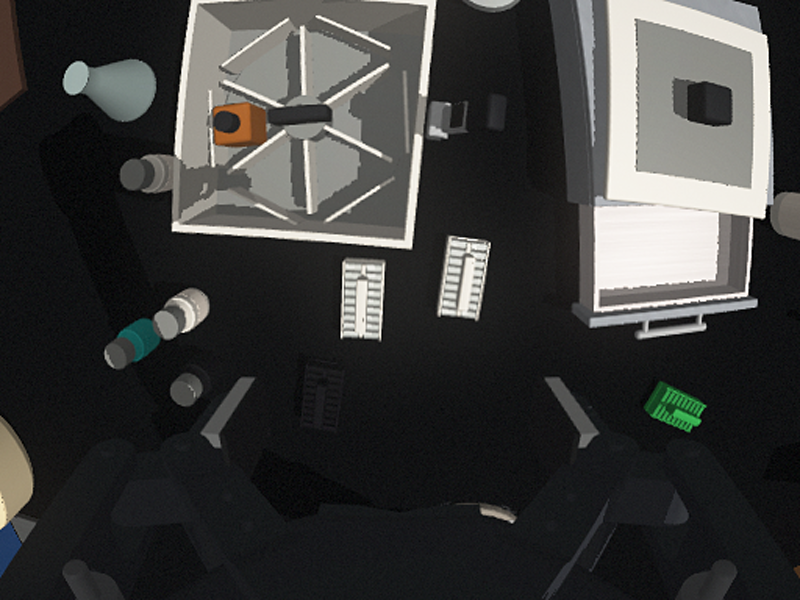

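```bash
cat > m1.py <<'E'
from h import *
import pickle
O=[pickle.load(open(f'pics/w{i}.pkl','rb')) for i in(1,2)]
S=1.5625
w=lambda i,p:ray('wrist',(p[0]/S,p[1]/S),O[i-1])
z=lambda i,p,h:onz('wrist',(p[0]/S,p[1]/S),h,O[i-1])[:2]
def T(n,a,b): x,e=tri([w(1,a),w(2,b)]);print(n,x,'err',e[0])
T('grip top mid',(420,67),(710,103))
T('rackA c1',(122,335),(341,339));T('rackA c2',(155,334),(381,341))
T('rackB c1',(189,317),(438,317));T('rackB c2',(226,319),(478,320))
T('rackB t1',(189,241),(448,236));T('rackB t2',(231,241),(490,240))
T('sq bottle cap',(5,159),(228,122))
T('handle L',(390,339),(637,334));T('handle R',(485,331),(704,327))
T('rim corner -x-y',(110,254),(410,247))
T('cover corner L',(295,194),(609,198));T('cover corner R',(532,196),(765,217))
def line(n,i,ps,h):
    q=np.array([z(i,p,h) for p in ps]);print(n,q.ravel(),'ang',np.degrees(np.arctan2(*(q[1]-q[0])[::-1])))
line('rim -x edge',2,((172,231),(410,247)),.118)
line('rim -y edge',2,((410,247),(436,3)),.118)
line('rim +y edge',2,((172,231),(193,3)),.118)
line('hub bar',2,((330,114),(270,116)),.106)
line('finA',2,((361,335),(363,278)),.046); line('finB',2,((460,305),(474,256)),.046)
line('cover front',1,((295,194),(532,196)),.097)
line('cover left',1,((295,194),(295,20)),.097)
line('drawer front in',1,((332,305),(541,293)),.052)
line('handle',1,((390,339),(485,331)),.045)
line('drawer L wall',1,((328,290),(318,200)),.052)
line('unit front',1,((290,199),(556,181)),.08)
line('unit R',1,((556,181),(541,5)),.08)
E
python3 m1.py
```

```text
grip top mid [ 0.6475 -0.2227  0.1122] err 0.00017409030020664802
rackA c1 [0.3643 0.1638 0.0144] err 0.000544654075759983
rackA c2 [0.3601 0.1172 0.003 ] err 0.0018574775072775708
rackB c1 [0.3929 0.0513 0.0221] err 0.0009802024152772539
rackB c2 [0.388  0.0041 0.0165] err 0.00019758060627650864
rackB t1 [0.485  0.0416 0.0193] err 0.0008356830981857338
rackB t2 [ 0.4803 -0.0079  0.0072] err 9.168551929467496e-05
sq bottle cap [0.6085 0.2514 0.1082] err 0.0001327014713414316
handle L [ 0.374  -0.1937  0.0404] err 0.0014878596606957414
handle R [ 0.3813 -0.2995  0.0396] err 0.0004816435109927349
rim corner -x-y [0.4897 0.0857 0.1222] err 0.00015661369859199377
cover corner L [ 0.5365 -0.1087  0.0995] err 0.0013070486899019159
cover corner R [ 0.5338 -0.3281  0.0978] err 0.0002098502755901495
rim -x edge [0.5101 0.3106 0.4892 0.0856] ang -95.30474556242615
rim -y edge [0.4892 0.0856 0.7102 0.0621] ang -6.0760158740277905
rim +y edge [0.5101 0.3106 0.7302 0.2865] ang -6.230649448659078
hub bar [0.6091 0.156  0.6107 0.2112] ang 88.38627514022762
finA [0.3813 0.1372 0.445  0.1334] ang -3.4532728898431815
finB [0.4149 0.0299 0.4684 0.0165] ang -14.056273223013916
cover front [ 0.5351 -0.1081  0.5336 -0.3283] ang -90.3824043557411
cover left [ 0.5351 -0.1081  0.7027 -0.1085] ang -0.1348444645174725
drawer front in [ 0.4152 -0.1326  0.4279 -0.3574] ang -86.75836698254672
handle [ 0.3741 -0.1938  0.3827 -0.2985] ang -85.31009686982831
drawer L wall [ 0.4316 -0.129   0.5263 -0.1218] ang 4.338481789975404
unit front [ 0.5297 -0.0991  0.5488 -0.3577] ang -85.77479512026468
unit R [ 0.5488 -0.3577  0.7292 -0.3441] ang 4.319908981628161
```

```bash
cat >> m1.py <<'E'
print('---')
c=lambda u,v:(110+u/3.077,80+v/3.077)
s=lambda u,v:(130+u/2.5,130+v/2.5)
for n,t,d,k in (('rA',(133,285),(206,436),(133,175)),('rB',(149,424),(353,448),(166,322))):
    print(n,tri([ray('top',c(*t)),ray('side',s(*d)),w(2,k)]), z(2,k,.084),onz('top',c(*t),.084))
E
python3 m1.py | sed '1,/---/d'
python3 -m handwheel '0.11 0.17 0 0 0 0.09 0.4;0.28 0.9 0 0 0 0.344 0.4;0.28 0.9 0 0 0 0.344 0.4;0.28 0.9 0 0 0 0.344 0.4;0.28 0.9 0 0 0 0.344 0.4;0.28 0.9 0 0 0 0.344 0.4;0.28 0.9 0 0 0 0.344 0.4;0.28 0.9 0 0 0 0.344 0.4;0.28 0.9 0 0 0 0.344 0.4;0.28 0.9 0 0 0 0.344 0.4'
python3 snap.py w3
```

```text
rA (array([0.5689, 0.3722, 0.084 ]), [np.float64(0.0006618628676917704), np.float64(0.00029793169215969667), np.float64(0.0004893056312642579)]) [0.5687 0.3727] [0.5691 0.3715 0.084 ]
rB (array([0.4061, 0.3502, 0.0825]), [np.float64(0.000627385507587308), np.float64(0.0012692574624726784), np.float64(0.0013776162506547375)]) [0.4081 0.3492] [0.4059 0.3504 0.084 ]
time: 3.65
eef_pos: [0.5682, 0.3662, 0.3827]
tcp_rot: [0.001, 0.964, 0.264, 0.001]
wrist_force: [0.1, 0.1, 0.0]
finger_gap: 0.0598
gripper_force: 0.0
[0.5682 0.3662 0.3827] [0.0005 0.9644 0.2644 0.001 ] 3.65
```

```bash
python3 -m handwheel '0 0.02 -0.16 0 0 0 0.4;0 0.02 -0.32 0 0 0 0.4;0 0.02 -0.48 0 0 0 0.4;0 0.02 -0.667 0 0 0 0.4;0 0.02 -0.767 0 0 0 0.4;0 0.02 -0.767 0 0 0 0.4;0 0.02 -0.767 0 0 0 0.4'
python3 -m handwheel '0 0 -0.1 0 0 0 0.4;0 0 -0.2 0 0 0 0.4;0 0 -0.3 0 0 0 0.4;0 0 -0.33 0 0 0 0.4;0 0 -0.333 0 0 0 0.4;0 0 -0.333 0 0 0 -1;0 0 -0.333 0 0 0 -1;0 0 -0.333 0 0 0 -1;0 0 -0.333 0 0 0 -1;0 0 -0.333 0 0 0 -1;0 0 -0.333 0 0 0 -1'
python3 -m handwheel '0 0 0 0 0 0 -1;0 0 0 0 0 0 -1'
```

```text
time: 4.4
eef_pos: [0.5679, 0.374, 0.1524]
tcp_rot: [0.0, 0.964, 0.266, 0.0]
wrist_force: [0.3, 0.8, 1.9]
finger_gap: 0.0601
gripper_force: 0.0
time: 5.5
eef_pos: [0.5688, 0.3763, 0.0546]
tcp_rot: [-0.001, 0.964, 0.266, 0.003]
wrist_force: [-0.7, -0.5, 6.7]
finger_gap: 0.0324
gripper_force: 59.3
time: 5.7
eef_pos: [0.5688, 0.3763, 0.0546]
tcp_rot: [-0.001, 0.964, 0.266, 0.003]
wrist_force: [0.8, -1.0, 7.5]
finger_gap: 0.0325
gripper_force: 59.3
```

```bash
python3 -m handwheel '0 0 0.15 0 0 0 -1;0 0 0.3 0 0 0 -1;0 0 0.467 0 0 0 -1;0 -0.15 0.467 0 0 0 -1;-0.02 -0.3 0.467 0 0 0 -1;-0.04 -0.45 0.467 0 0 0 -1;-0.047 -0.6 0.467 0 0 0 -1;-0.047 -0.752 0.467 0 0 0 -1;-0.047 -0.752 0.467 0 0 0 -1;-0.047 -0.752 0.467 0 0 0 -1;-0.047 -0.752 0.467 0 0 0 -1;-0.047 -0.752 0.467 0 0 0 -1'
python3 snap.py w4; python3 -c "
import cv2
cv2.imwrite('pics/w4b.png',cv2.imread('pics/w4.png')[100:384,100:412])"
```

```text
time: 6.9
eef_pos: [0.5525, 0.1517, 0.1917]
tcp_rot: [-0.001, 0.963, 0.268, 0.0]
wrist_force: [0.5, 0.1, -0.5]
finger_gap: 0.0325
gripper_force: 59.9
[0.5525 0.1517 0.1917] [-0.0007  0.9634  0.2682  0.0003] 6.9
```

View pics/w4.png

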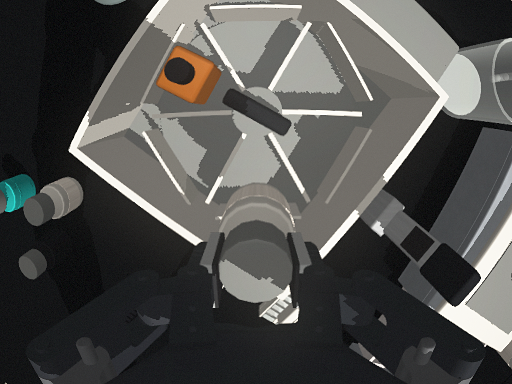

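```bash
python3 - <<'E'
from h import *
import pickle
o=pickle.load(open('pics/w4.pkl','rb'))
z=lambda p,h:onz('wrist',p,h,o)[:2]
print('corner L,R',z((72,150),.118),z((446,97),.118))
b=[z((226,92),.106),z((289,131),.106)];print('bar',b,(b[0]+b[1])/2,np.degrees(np.arctan2(*(b[0]-b[1])[::-1])))
for p,q in(((244,137),(208,200)),((272,137),(302,190)),((320,114),(360,114)),((213,113),(163,113)),((232,82),(197,24)),((281,78),(309,24))):
    a,c=z(p,.07),z(q,.07);print(a,c,np.degrees(np.arctan2(*(c-a)[::-1])))
print('sq top(cap)',z((180,70),.11))
E
```

```text
corner L,R [0.5131 0.3067] [0.7121 0.0647]
bar [array([0.6136, 0.2146]), array([0.6128, 0.1582])] [0.6132 0.1864] 89.15110125197019
[0.5875 0.1847] [0.5199 0.1839] -179.26183863666412
[0.6004 0.1636] [0.5735 0.1141] -118.47407789820699
[0.6409 0.1381] [0.6622 0.1067] -55.90538791625045
[0.5921 0.2194] [0.5698 0.2598] 118.81957796169894
[0.6242 0.219 ] [0.6554 0.2746] 60.726961306587555
[0.6494 0.1843] [0.7065 0.1895] 5.143614528322984
sq top(cap) [0.6113 0.2537]
```

```bash
python3 -m handwheel '0.012 0 0 0 0 0 -1;0.012 0 -0.1 0 0 0 -1;0.012 0 -0.2 0 0 0 -1;0.012 0 -0.26 0 0 0 -1;0.012 0 -0.3 0 0 0 -1;0.012 0 -0.34 0 0 0 -1;0.012 0 -0.355 0 0 0 -1;0.012 0 -0.355 0 0 0 -1;0.012 0 -0.355 0 0 0 -1'
```

```text
time: 7.85
eef_pos: [0.5573, 0.1496, 0.0857]
tcp_rot: [-0.0, 0.964, 0.266, 0.001]
wrist_force: [0.5, -0.4, -0.6]
finger_gap: 0.0324
gripper_force: 59.9
```

```bash
python3 -m handwheel '0 0 -0.007 0 0 0 -1;0 0 -0.008 0 0 0 -1;0 0 -0.008 0 0 0 0.2;0 0 -0.008 0 0 0 0.2;0 0 -0.008 0 0 0 0.2;0 0 0.05 0 0 0 0.2;0 0 0.2 0 0 0 0.2;0 0 0.35 0 0 0 0.2;0 0 0.45 0 0 0 0.2;0 0 0.45 0 0 0 0.2'
python3 -m handwheel '-0.1 0.1 0 0 0 0.09 0.4;-0.2 0.2 0 0 0 0.18 0.4;-0.3 0.3 0 0 0 0.27 0.4;-0.4 0.4 0 0 0 0.36 0.4;-0.5 0.5 0 0 0 0.45 0.4;-0.5 0.65 0 0 0 0.54 0.4;-0.5 0.667 0 0 0 0.63 0.4;-0.5 0.667 0 0 0 0.72 0.4;-0.5 0.667 0 0 0 0.8 0.4;-0.5 0.667 0 0 0 0.88 0.4;-0.5 0.667 0 0 0 0.96 0.4'
python3 -m handwheel '0 0 0 0 0 0.09 0.4;0 0 0 0 0 0.18 0.4;0 0 0 0 0 0.27 0.4;0 0 0 0 0 0.362 0.4;0 0 0 0 0 0.362 0.4;0 0 0 0 0 0.362 0.4'
python3 snap.py w5;python3 - <<'E'
from h import *
im,o=cap('top','t5')
b=cv2.imread('pics/w5.png')
cv2.imwrite('pics/m5.png',np.hstack([cv2.resize(im[110:260,110:270],(427,400)),cv2.resize(b,(373,280))[:280].copy() if 0 else cv2.copyMakeBorder(cv2.resize(b,(373,280)),0,120,0,0,cv2.BORDER_CONSTANT)]))
E
```

```text
time: 8.85
eef_pos: [0.5596, 0.1512, 0.2258]
tcp_rot: [-0.0, 0.964, 0.266, 0.006]
wrist_force: [0.1, 0.8, 0.9]
finger_gap: 0.0511
gripper_force: 0.0
time: 9.95
eef_pos: [0.4063, 0.349, 0.2189]
tcp_rot: [-0.0, 0.518, 0.855, -0.001]
wrist_force: [-0.2, -0.4, 0.2]
finger_gap: 0.0597
gripper_force: 0.0
time: 10.55
eef_pos: [0.4064, 0.349, 0.2192]
tcp_rot: [-0.0, 0.261, 0.965, -0.0]
wrist_force: [0.5, -0.6, 0.0]
finger_gap: 0.0598
gripper_force: 0.0
[0.4064 0.349  0.2192] [-0.0004  0.2612  0.9653 -0.0004] 10.55
```

View pics/m5.png

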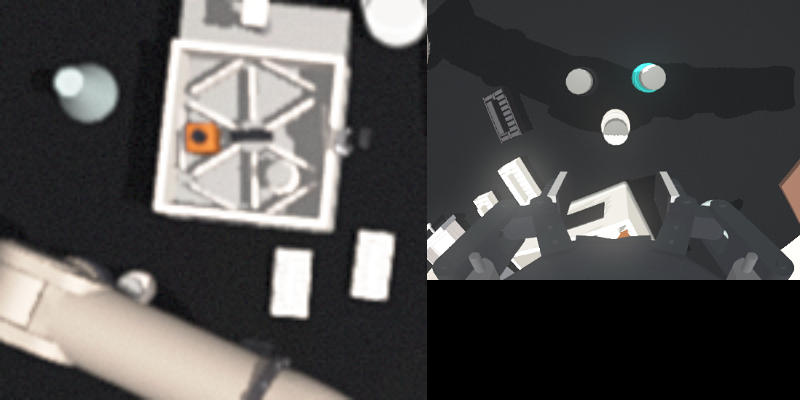

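```bash
python3 -c "
from h import *;import pickle
print(onz('wrist',(259,167),.084,pickle.load(open('pics/w5.pkl','rb'))))"
python3 -m handwheel '0 0 -0.15 0 0 0 0.4;0 0 -0.3 0 0 0 0.4;0 0 -0.4 0 0 0 0.4;0 0 -0.5 0 0 0 0.4;0 0 -0.55 0 0 0 0.4;0 0 -0.553 0 0 0 0.4;0 0 -0.553 0 0 0 -1;0 0 -0.553 0 0 0 -1;0 0 -0.553 0 0 0 -1;0 0 -0.553 0 0 0 -1;0 0 -0.553 0 0 0 -1;0 0 -0.553 0 0 0 -1'
```

```text
[0.392  0.3607 0.084 ]
time: 11.85
eef_pos: [0.4076, 0.3509, 0.0559]
tcp_rot: [0.001, 0.26, 0.966, 0.002]
wrist_force: [0.5, 0.8, 6.7]
finger_gap: 0.0324
gripper_force: 59.5
```

```bash
python3 -m handwheel '0 0 0.15 0 0 0 -1;0 0 0.3 0 0 0 -1;0 0 0.45 0 0 0 -1;0 0 0.467 0 0 0 -1;0 0 0.467 0 0 0 -1'
python3 snap.py w6;python3 - <<'E'
import cv2,numpy as np
a=cv2.imread('pics/w5.png')[100:250,180:340];b=cv2.imread('pics/w6.png')[150:384,120:392]
cv2.imwrite('pics/m6.png',np.hstack([cv2.resize(a,(373,350)),cv2.resize(b,(407,350))]))
E
```

```text
time: 12.35
eef_pos: [0.407, 0.3498, 0.1954]
tcp_rot: [0.001, 0.26, 0.966, 0.001]
wrist_force: [0.1, 0.0, -2.1]
finger_gap: 0.032
gripper_force: 60.3
[0.407  0.3498 0.1954] [0.0011 0.26   0.9656 0.0009] 12.35
```

View pics/m6.png

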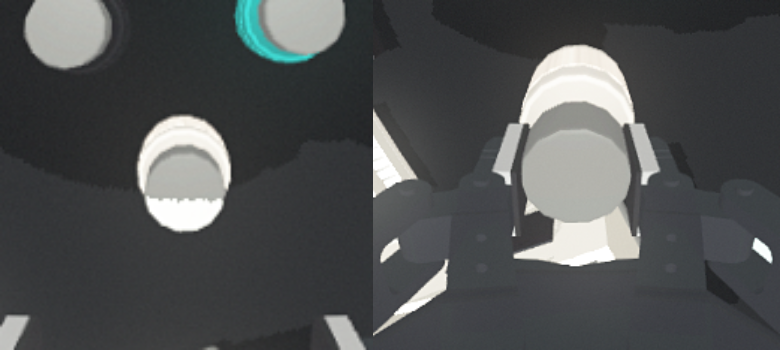

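```bash
python3 -c "
from h import *;import pickle
o=pickle.load(open('pics/w6.pkl','rb'));print(onz('wrist',(256,258),.2235,o)-o['eef_pos'])
o=pickle.load(open('pics/w4.pkl','rb'));print(onz('wrist',(257,265),.221,o)-o['eef_pos'])"
python3 -m handwheel '0.1 -0.1 0.05 0 0 0 -1;0.2 -0.2 0.05 0 0 0 -1;0.3 -0.3 0.05 0 0 0 -1;0.4 -0.4 0.05 0 0 0 -1;0.487 -0.437 0.05 0 0 0 -1;0.487 -0.437 0.05 0 0 0 -1;0.487 -0.437 0.05 0 0 0 -1;0.487 -0.437 0.05 0 0 0 -1;0.487 -0.437 0.05 0 0 0 -1'
```

```text
[-0.0085  0.0045  0.0281]
[0.0059 0.0033 0.0293]
time: 13.3
eef_pos: [0.5511, 0.2195, 0.2087]
tcp_rot: [-0.001, 0.258, 0.966, -0.0]
wrist_force: [-0.6, -0.3, -1.6]
finger_gap: 0.0322
gripper_force: 60.3
```

```bash
python3 - <<'E'
from h import *
im,o=cap('top','t7')
im=cv2.imread('pics/t5.png')
cv2.imwrite('pics/c7.png',cv2.resize(im[150:200,165:245],(800,500),interpolation=cv2.INTER_CUBIC))
print(onz('top',(215.3,176),.112),o['eef_pos'])
E
```

```text
[0.5554 0.144  0.112 ] [0.5511 0.2195 0.2087]
```

View pics/c7.png

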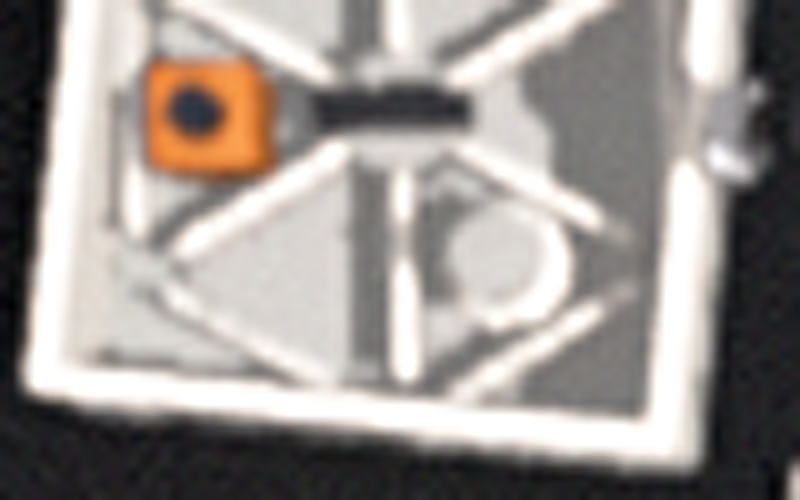

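```bash
python3 -m handwheel '0.007 0 -0.1 0 0 0 -1;0.007 0 -0.2 0 0 0 -1;0.007 0 -0.28 0 0 0 -1;0.007 0 -0.34 0 0 0 -1;0.007 0 -0.38 0 0 0 -1;0.007 0 -0.405 0 0 0 -1;0.007 0 -0.41 0 0 0 -1;0.007 0 -0.412 0 0 0 -1;0.007 0 -0.412 0 0 0 -1'
```

```text
time: 14.25
eef_pos: [0.5553, 0.2188, 0.0865]
tcp_rot: [0.001, 0.26, 0.966, 0.001]
wrist_force: [-0.4, -0.5, -1.2]
finger_gap: 0.0323
gripper_force: 60.3
```

```bash
python3 -m handwheel '0 0 -0.007 0 0 0 -1;0 0 -0.008 0 0 0 -1;0 0 -0.008 0 0 0 0.1;0 0 -0.008 0 0 0 0.1;0 0 -0.008 0 0 0 0.1;0 0 0.05 0 0 0 0.1;0 0 0.2 0 0 0 0.1;0 0 0.35 0 0 0 0.1;0 0 0.42 0 0 0 0.1;0 0 0.42 0 0 0 0.1'
python3 -m handwheel '0.05 -0.03 0 0 0 -0.09 -0.06;0.1 -0.06 0 0 0 -0.18 -0.06;0.15 -0.08 0 0 0 -0.27 -0.06;0.19 -0.11 0 0 0 -0.36 -0.06;0.19 -0.11 0 0 0 -0.45 -0.06;0.19 -0.11 0 0 0 -0.54 -0.06;0.19 -0.11 0 0 0 -0.62 -0.06;0.19 -0.11 0 0 0 -0.656 -0.06;0.19 -0.11 0 0 0 -0.656 -0.06;0.19 -0.11 0 0 0 -0.656 -0.06'
python3 snap.py w8
```

```text
time: 15.25
eef_pos: [0.5564, 0.2207, 0.2173]
tcp_rot: [0.003, 0.26, 0.966, 0.003]
wrist_force: [-0.4, 0.5, -0.1]
finger_gap: 0.0471
gripper_force: 0.0
time: 16.25
eef_pos: [0.6115, 0.1852, 0.2112]
tcp_rot: [-0.0, 0.701, 0.713, -0.0]
wrist_force: [0.7, 0.5, -0.0]
finger_gap: 0.04
gripper_force: 0.0
[0.6115 0.1852 0.2112] [-0.0002  0.7014  0.7128 -0.0004] 16.25
```

View pics/w8.png

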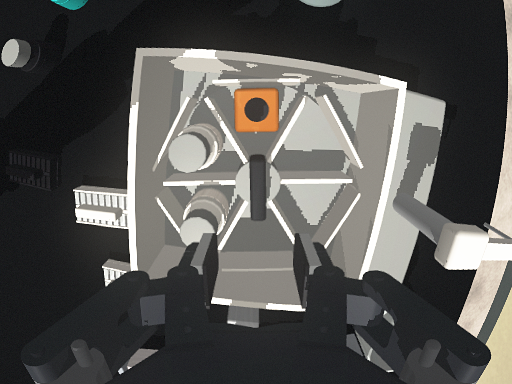

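```bash
python3 -m handwheel '0.003 0 -0.1 0 0 0 -0.06;0.003 0 -0.2 0 0 0 -0.06;0.003 0 -0.28 0 0 0 -0.06;0.003 0 -0.36 0 0 0 -0.06;0.003 0 -0.41 0 0 0 -0.06;0.003 0 -0.43 0 0 0 -0.06;0.003 0 -0.43 0 0 0 -0.06;0.003 0 -0.43 0 0 0 -1;0.003 0 -0.43 0 0 0 -1;0.003 0 -0.43 0 0 0 -1;0.003 0 -0.43 0 0 0 -1;0.003 0 -0.43 0 0 0 -1'
```

```text
time: 17.5
eef_pos: [0.6134, 0.1859, 0.0842]
tcp_rot: [0.001, 0.702, 0.712, 0.001]
wrist_force: [-0.7, -0.7, 5.7]
finger_gap: 0.0128
gripper_force: 61.1
```

```bash
python3 -m handwheel '0 0 0 0 0 -0.03 -1;0 0 0 0 0 -0.08 -1;0 0 0 0 0 -0.13 -1;0 0 0 0 0 -0.19 -1;0 0 0 0 0 -0.25 -1;0 0 0 0 0 -0.31 -1;0 0 0 0 0 -0.37 -1;0 0 0 0 0 -0.43 -1;0 0 0 0 0 -0.48 -1;0 0 0 0 0 -0.52 -1;0 0 0 0 0 -0.54 -1;0 0 0 0 0 -0.54 -1'
python3 -m handwheel '0 0 0 0 0 -0.03 -1;0 0 0 0 0 -0.08 -1;0 0 0 0 0 -0.13 -1;0 0 0 0 0 -0.19 -1;0 0 0 0 0 -0.25 -1;0 0 0 0 0 -0.31 -1;0 0 0 0 0 -0.37 -1;0 0 0 0 0 -0.43 -1;0 0 0 0 0 -0.48 -1;0 0 0 0 0 -0.52 -1;0 0 0 0 0 -0.535 -1;0 0 0 0 0 -0.535 -1'
python3 -c "
from h import *
im,o=cap('top','t9');print(o['ft_torque'],o['wrist_force'],o['tcp_rot'],o['eef_pos'])"
```

```text
time: 18.7
eef_pos: [0.6123, 0.1863, 0.0843]
tcp_rot: [-0.0, 0.933, 0.36, 0.0]
wrist_force: [-3.0, -0.9, 6.9]
finger_gap: 0.0128
gripper_force: 61.4
time: 19.9
eef_pos: [0.6119, 0.1875, 0.0842]
tcp_rot: [-0.001, 0.999, -0.051, -0.0]
wrist_force: [-3.5, 1.3, 6.9]
finger_gap: 0.0127
gripper_force: 61.3
[ 0.1048  0.6904 -0.0828] [-3.5138  1.3388  6.9405] [-0.0011  0.9987 -0.0509 -0.0001] [0.6119 0.1875 0.0842]
```

```bash
python3 -m handwheel '0 0 0 0 0 0 -0.06;0 0 0 0 0 0 -0.06;0 0 0 0 0 0 -0.06;0 0 0.1 0 0 0 -0.06;0 0 0.25 0 0 0 -0.06;0 0 0.4 0 0 0 -0.06;-0.15 0 0.5 0 0 0 -0.06;-0.3 0 0.6 0 0 0 0.3;-0.4 -0.1 0.7 0 0 0 0.3;-0.4 -0.1 0.8 0 0 0 0.3;-0.4 -0.1 0.8 0 0 0 0.3;-0.4 -0.1 0.8 0 0 0 0.3'
python3 snap.py w10
```

```text
time: 21.15
eef_pos: [0.4933, 0.1551, 0.3234]
tcp_rot: [-0.0, 0.999, -0.052, 0.001]
wrist_force: [0.6, 0.2, -0.4]
finger_gap: 0.0556
gripper_force: 0.0
[0.4933 0.1551 0.3234] [-0.0003  0.9987 -0.0519  0.0014] 21.15
```

View pics/w10.png

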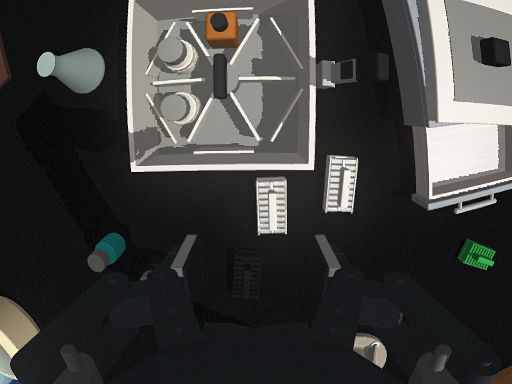

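```bash
python3 - <<'E'
from h import *
import pickle
o=pickle.load(open('pics/w10.pkl','rb'));im=cv2.imread('pics/w10.png')
z=lambda p,h:onz('wrist',p,h,o)[:2]
ang=lambda a,b:np.degrees(np.arctan2(*(b-a)[::-1]))
def pts(mask,x0,y0,x1,y1):
    v,u=np.nonzero(mask[y0:y1,x0:x1]);return np.c_[u+x0,v+y0]
dark=cv2.inRange(im,(0,0,0),(45,45,45));p=pts(dark,205,50,235,100)
q=np.array([z(a,.106) for a in p]);r=cv2.minAreaRect(q.astype(np.float32)*1000);print('bar',r)
hs=cv2.cvtColor(im,cv2.COLOR_BGR2HSV);p=pts(cv2.inRange(hs,(5,120,60),(25,255,255)),190,0,250,60)
q=np.array([z(a,.108) for a in p]);print('sq',cv2.minAreaRect(q.astype(np.float32)*1000))
a,b=z((131,170),.118),z((314,168),.118);print(a,b,ang(b,a)-90,np.linalg.norm(a-b))
c=z((317,10),.118);d=z((134,10),.118);print(ang(b,c),ang(a,d))
# racks: white contours
for x0,y0,x1,y1 in((245,172,298,245),(318,150,365,220)):
    w=pts(cv2.inRange(im,(110,110,110),(255,255,255)),x0,y0,x1,y1);q=np.array([z(t,.024) for t in w]);print('rack',cv2.minAreaRect(q.astype(np.float32)*1000))
E
```

```text
bar ((611.4091796875, 185.58013916015625), (15.627679824829102, 54.65603256225586), 84.04112243652344)
sq ((669.459716796875, 177.29061889648438), (39.67090606689453, 47.37652587890625), 84.35680389404297)
[0.5122 0.3107] [0.4899 0.0842] -5.629684522488887 0.22761997895411018
-6.5256111050454635 -7.962472849188524
rack ((415.9809265136719, 137.56312561035156), (46.44439697265625, 92.86207580566406), 86.14282989501953)Traceback (most recent call last):
  File "<stdin>", line 16, in <module>
  File "<stdin>", line 4, in <lambda>
  File "h.py", line 18, in onz
    p,d=ray(n,uv,o);return p+d*(z-p[2])/d[2]
        ~~~^^^^^^^^
  File "h.py", line 11, in ray
    c=cams.camera_info(n);K=c['intrinsics'];u=(uv[0]-K[0,2])/K[0,0];v=(uv[1]-K[1,2])/K[1,1]
ValueError: time passes only in moves, steps and waits
```

```bash
sed -i 's/^def cap/_CI={n:cams.camera_info(n) for n in("top","side","wrist")}\ndef cap/; s/c=cams.camera_info(n);/c=_CI[n];/' h.py
python3 -m handwheel '0 -0.16 0 0 0 0.06 1;0.1 -0.32 0 0 0 0.063 1;0.2 -0.48 0 0 0 0.063 1;0.3 -0.64 0 0 0 0.063 1;0.35 -0.8 0 0 0 0.063 1;0.35 -0.96 0 0 0 0.063 1;0.35 -1 0 0 0 0.063 1;0.35 -1 0 0 0 0.063 1;0.35 -1 0 0 0 0.063 1'
python3 -m handwheel '0 -0.15 0 0 0 0 1;0 -0.25 0 0 0 0 1;0 -0.25 0 0 0 0 1;0 -0.25 0 0 0 0 1;0 -0.25 0 0 0 0 1'
python3 snap.py w11
python3 - <<'E'
from h import *
import pickle
o=pickle.load(open('pics/w11.pkl','rb'));im=cv2.imread('pics/w11.png')
for zz in(.098,.112,.132):
    print(zz,proj('wrist',np.array([.6475,-.2227,zz]),o))
g=cv2.cvtColor(im,cv2.COLOR_BGR2GRAY)
u,v=proj('wrist',np.array([.6475,-.2227,.112]),o).astype(int)
print(g[v,u-45:u+46:3]);print(g[max(0,v-60):v+61:4,u])
E
```

```text
time: 22.1
eef_pos: [0.5975, -0.1451, 0.32]
tcp_rot: [-0.001, 1.0, -0.003, -0.002]
wrist_force: [-0.4, 0.6, -0.7]
finger_gap: 0.0853
gripper_force: 0.0
time: 22.6
eef_pos: [0.5983, -0.2164, 0.3222]
tcp_rot: [-0.001, 1.0, 0.0, -0.0]
wrist_force: [-0.6, 0.7, -0.1]
finger_gap: 0.0858
gripper_force: 0.0
[ 0.5983 -0.2164  0.3222] [-0.0012  1.      0.0002 -0.0001] 22.6
0.098 [260.6856 128.117 ]
0.112 [260.8646 128.7811]
0.132 [261.1463 129.8266]
[149 149 150 150 154  87  88  88  88  43  53  53  57  54  53  57  55  57
  56  54  49 154 152 153 153 155 153 154 156 155 156]
[156 154 157 155 154 155 154 154 153 153 152  90  52  55  55  57  54  55
  54  52  54 149 149 151 149 150 151 150 151 152 151]
```

```bash
python3 - <<'E'
from h import *
import pickle
o=pickle.load(open('pics/w11.pkl','rb'));im=cv2.imread('pics/w11.png');g=cv2.cvtColor(im,cv2.COLOR_BGR2GRAY)
m=np.uint8((g<72)*255);m[:95]=0;m[170:]=0;m[:,:230]=0;m[:,300:]=0
cs,_=cv2.findContours(m,0,1);c=max(cs,key=cv2.contourArea)
print(cv2.minAreaRect(c),cv2.boundingRect(c),'shades',g[v:=115,246:280:4],g[145,246:280:4])
ctr=cv2.minAreaRect(c)[0]
for h in(.112,.122,.132):
    q=np.array([onz('wrist',p[0],h,o)[:2]*1000 for p in c],np.float32);print(h,cv2.minAreaRect(q))
# grey panel on the plate: saturation/brightness boundaries along column/row through centre, on plate top z=.098
u,v=map(int,ctr)
col=g[:,u].astype(int);row=g[v].astype(int)
ey=[(i,col[i],col[i+2]) for i in range(382) if abs(col[i+2]-col[i])>35];ex=[(i,row[i],row[i+2]) for i in range(510) if abs(row[i+2]-row[i])>35]
print('col',ey);print('row',ex)
E
```

```text
((258.5, 131.0), (34.0, 35.0), 90.0) (241, 114, 36, 35) shades [ 49  47  44  47  45  44  42  82 154] [ 54  54  54  53  55  56  55  52 154]
0.112 ((644.7943115234375, -219.84390258789062), (41.209171295166016, 40.60207748413086), 89.89420318603516)
0.122 ((645.4564208984375, -219.76622009277344), (40.038631439208984, 39.4488410949707), 89.8941421508789)
0.132 ((646.1185913085938, -219.68853759765625), (38.86809158325195, 38.29559326171875), 89.89407348632812)
col [(20, np.int64(34), np.int64(91)), (21, np.int64(32), np.int64(164)), (22, np.int64(91), np.int64(162)), (40, np.int64(165), np.int64(228)), (41, np.int64(149), np.int64(239)), (64, np.int64(241), np.int64(157)), (65, np.int64(216), np.int64(153)), (109, np.int64(155), np.int64(84)), (110, np.int64(148), np.int64(88)), (112, np.int64(88), np.int64(51)), (147, np.int64(51), np.int64(107)), (148, np.int64(54), np.int64(157)), (149, np.int64(107), np.int64(151)), (191, np.int64(150), np.int64(225)), (192, np.int64(161), np.int64(240)), (254, np.int64(237), np.int64(127)), (255, np.int64(214), np.int64(134)), (270, np.int64(104),
[... 868 characters left out ...]
.int64(89)), (90, np.int64(58), np.int64(11)), (161, np.int64(31), np.int64(96)), (169, np.int64(94), np.int64(135)), (184, np.int64(137), np.int64(228)), (185, np.int64(127), np.int64(238)), (192, np.int64(238), np.int64(135)), (193, np.int64(232), np.int64(146)), (226, np.int64(151), np.int64(114)), (227, np.int64(153), np.int64(87)), (240, np.int64(91), np.int64(43)), (274, np.int64(51), np.int64(95)), (275, np.int64(50), np.int64(143)), (276, np.int64(95), np.int64(155)), (321, np.int64(157), np.int64(224)), (322, np.int64(170), np.int64(242)), (344, np.int64(240), np.int64(195)), (345, np.int64(242), np.int64(166)), (355, np.int64(177), np.int64(34)), (356, np.int64(186), np.int64(41))]
```

```bash
python3 -m handwheel '0.1 -0.01 -0.1 0 0 0 1;0.157 -0.011 -0.25 0 0 0 1;0.157 -0.011 -0.4 0 0 0 1;0.157 -0.011 -0.5 0 0 0 1;0.157 -0.011 -0.6 0 0 0 1;0.157 -0.011 -0.67 0 0 0 1;0.157 -0.011 -0.71 0 0 0 1;0.157 -0.011 -0.73 0 0 0 1;0.157 -0.011 -0.73 0 0 0 1'
python3 -m handwheel '0 0 0 0 0 0 -1;0 0 0 0 0 0 -1;0 0 0 0 0 0 -1;0 0 0 0 0 0 -1;0 0 0 0 0 0 -1'
```

```text
time: 23.55
eef_pos: [0.645, -0.2222, 0.1035]
tcp_rot: [-0.0, 1.0, -0.002, -0.0]
wrist_force: [-0.5, -0.1, -0.3]
finger_gap: 0.0853
gripper_force: 0.0
time: 24.05
eef_pos: [0.6459, -0.2222, 0.1052]
tcp_rot: [-0.0, 1.0, -0.001, 0.001]
wrist_force: [-0.8, 2.0, 5.4]
finger_gap: 0.0389
gripper_force: 61.5
```

```bash
python3 -m handwheel '0 0 0.03 0 0 0 -1;0 0 0.1 0 0 0 -1;0 0 0.2 0 0 0 -1;0 0 0.3 0 0 0 -1;0 0 0.4 0 0 0 -1;0 0 0.5 0 0 0 -1;0 0 0.567 0 0 0 -1;0 0 0.567 0 0 0 -1;0 0 0.567 0 0 0 -1'
python3 -m handwheel '-0.01 0.05 0 0 0 0 -1;-0.03 0.15 0 0 0 0 -1;-0.05 0.25 0 0 0 0 -1;-0.07 0.35 0 0 0 0 -1;-0.11 0.45 0 0 0 0 -1;-0.11 0.55 0 0 0 0 -1;-0.11 0.65 0 0 0 0 -1;-0.11 0.75 0 0 0 0 -1;-0.11 0.85 0 0 0 0 -1;-0.11 0.92 0 0 0 0 -1;-0.11 0.95 0 0 0 0 -1;-0.11 0.95 0 0 0 0 -1'
python3 -m handwheel '0 0.05 0 0 0 -0.02 -1;0 0.15 0 0 0 -0.04 -1;0 0.25 0 0 0 -0.064 -1;0 0.35 0 0 0 -0.064 -1;0 0.4 0 0 0 -0.064 -1;0 0.41 0 0 0 -0.064 -1;0 0.41 0 0 0 -0.064 -1;0 0.41 0 0 0 -0.064 -1'
python3 snap.py w12; python3 -c "
from h import *
im,o=cap('top','t12');cap('side','s12')"
```

```text
time: 24.95
eef_pos: [0.644, -0.2234, 0.2718]
tcp_rot: [0.0, 1.0, -0.002, -0.002]
wrist_force: [-0.3, 0.8, -6.1]
finger_gap: 0.0392
gripper_force: 61.2
time: 26.15
eef_pos: [0.6106, 0.0634, 0.2715]
tcp_rot: [-0.0, 1.0, -0.001, -0.002]
wrist_force: [0.2, 0.3, -5.0]
finger_gap: 0.0391
gripper_force: 61.3
time: 26.95
eef_pos: [0.6127, 0.1813, 0.2734]
tcp_rot: [0.002, 0.999, -0.054, 0.0]
wrist_force: [-0.4, -0.3, -4.9]
finger_gap: 0.0392
gripper_force: 61.3
[0.6127 0.1813 0.2734] [ 0.0016  0.9985 -0.0545  0.0002] 26.95
```

```bash
python3 -m handwheel '0 0.016 -0.08 0 0 0.003 -1;0 0.016 -0.16 0 0 0.003 -1;0 0.016 -0.24 0 0 0.003 -1;0 0.016 -0.3 0 0 0.003 -1;0 0.016 -0.36 0 0 0.003 -1;0 0.016 -0.373 0 0 0.003 -1;0 0.016 -0.373 0 0 0.003 -1;0 0.016 -0.373 0 0 0.003 -1'
python3 snap.py w13
```

```text
time: 27.9
eef_pos: [0.6128, 0.1898, 0.1631]
tcp_rot: [-0.0, 0.999, -0.05, 0.001]
wrist_force: [1.0, 0.6, -4.4]
finger_gap: 0.0389
gripper_force: 61.2
[0.6128 0.1898 0.1631] [-0.0004  0.9987 -0.0503  0.0011] 27.9
```

```bash
python3 -m handwheel '0 -0.005 0 0 0 0 -1;0 -0.005 0 0 0 0 -1;0 -0.005 0 0 0 0 -1'; python3 -m handwheel '0 0 0 0 0 0 -1';python3 snap.py w14
python3 - <<'E'
from h import *
import pickle
# fit well rim vs cover edge seen by the top camera: cover outline and rim outline
im,o=cap('top','t14');cap('side','s14')
c=cv2.resize(im[110:210,150:260],(440,400),interpolation=cv2.INTER_CUBIC);s=cv2.imread('pics/s14.png');s=cv2.resize(s[180:310,140:275],(360,347),interpolation=cv2.INTER_CUBIC)
cv2.imwrite('pics/m14.png',np.hstack([c,cv2.copyMakeBorder(s,0,53,0,0,cv2.BORDER_CONSTANT)]))
E
```

```text
time: 28.25
eef_pos: [0.6121, 0.1882, 0.1622]
tcp_rot: [-0.0, 0.999, -0.05, 0.0]
wrist_force: [0.2, -0.4, -4.4]
finger_gap: 0.0389
gripper_force: 61.3
time: 28.35
eef_pos: [0.6119, 0.1884, 0.1619]
tcp_rot: [-0.0, 0.999, -0.05, 0.0]
wrist_force: [0.9, 0.0, -4.6]
finger_gap: 0.039
gripper_force: 61.3
[0.6119 0.1884 0.1619] [-0.0001  0.9988 -0.05    0.0001] 28.35
```

```bash
python3 -m handwheel '0.002 -0.005 -0.02 0 0 0 -1;0.002 -0.005 -0.04 0 0 0 -1;0.002 -0.005 -0.055 0 0 0 -1;0.002 -0.005 -0.065 0 0 0 -1;0.002 -0.005 -0.065 0 0 0 -1'; python3 -m handwheel '0 0 -0.01 0 0 0 -1;0 0 -0.02 0 0 0 -1;0 0 -0.02 0 0 0 -1'
```

```text
time: 29.0
eef_pos: [0.6119, 0.1866, 0.1412]
tcp_rot: [0.0, 0.999, -0.05, -0.001]
wrist_force: [-0.5, -0.4, -6.0]
finger_gap: 0.0386
gripper_force: 61.4
time: 29.3
eef_pos: [0.6125, 0.1868, 0.1359]
tcp_rot: [-0.0, 0.999, -0.05, 0.0]
wrist_force: [-0.5, -0.4, -3.9]
finger_gap: 0.039
gripper_force: 61.4
```

```bash
python3 -m handwheel '0 0 -0.004 0 0 0 -1;0 0 -0.008 0 0 0 -1;0 0 -0.008 0 0 0 -1'
```

```text
time: 29.6
eef_pos: [0.6126, 0.1869, 0.1355]
tcp_rot: [-0.0, 0.999, -0.05, 0.001]
wrist_force: [-3.1, -2.3, 3.7]
finger_gap: 0.0391
gripper_force: 62.4
```

```bash
python3 -m handwheel '0 0 0 0 0 0 1;0 0 0 0 0 0 1;0 0 0 0 0 0 1;0 0 0 0 0 0 1;0 0 0.1 0 0 0 1;0 0 0.2 0 0 0 1;0 0 0.35 0 0 0 1;0 0 0.5 0 0 0 1;0 0 0.5 0 0 0 1'
python3 -m handwheel '0 -0.15 0 0 0 0 -1;-0.02 -0.3 0 0 0 0 -1;-0.04 -0.45 0 0 0 0 -1;-0.06 -0.6 0 0 0 0 -1;-0.075 -0.732 0 0 0 0 -1;-0.075 -0.732 0 0 0 0 -1;-0.075 -0.732 -0.1 0 0 0 -1;-0.075 -0.732 -0.2 0 0 0 -1;-0.075 -0.732 -0.33 0 0 0 -1;-0.075 -0.732 -0.33 0 0 0 -1;-0.075 -0.732 -0.33 0 0 0 -1'
python3 - <<'E'
from h import *
im,o=cap('top','t15');s,_=cap('side','s15');
print(o['eef_pos'])
c=cv2.resize(im[110:210,150:260],(440,400),interpolation=cv2.INTER_CUBIC);s=cv2.resize(s[180:310,140:275],(360,347),interpolation=cv2.INTER_CUBIC)
cv2.imwrite('pics/m15.png',np.hstack([c,cv2.copyMakeBorder(s,0,53,0,0,cv2.BORDER_CONSTANT)]))
E
```

```text
time: 30.5
eef_pos: [0.6157, 0.1887, 0.2922]
tcp_rot: [-0.003, 0.999, -0.05, 0.007]
wrist_force: [-0.0, -0.3, 0.6]
finger_gap: 0.0853
gripper_force: 0.0
time: 31.6
eef_pos: [0.5897, -0.0324, 0.1846]
tcp_rot: [-0.0, 0.999, -0.05, -0.001]
wrist_force: [0.5, 1.1, 0.7]
finger_gap: -0.0004
gripper_force: 0.0
[ 0.5897 -0.0324  0.1846]
```

View pics/m15.png

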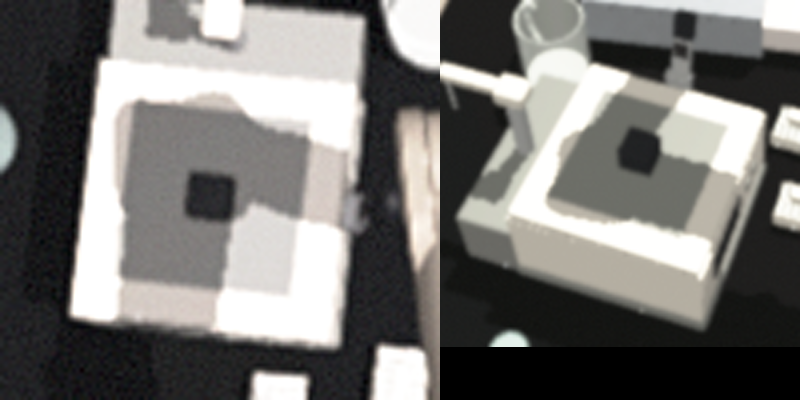

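```bash
python3 -m handwheel '0.006 0.06 0 0 0 0 -1;0.013 0.12 0 0 0 0 -1;0.019 0.18 0 0 0 0 -1;0.024 0.23 0 0 0 0 -1;0.029 0.28 0 0 0 0 -1;0.034 0.33 0 0 0 0 -1;0.039 0.38 0 0 0 0 -1;0.042 0.41 0 0 0 0 -1;0.042 0.41 0 0 0 0 -1'
python3 snap.py w16; python3 - <<'E'
from h import *
import pickle
o=pickle.load(open('pics/w16.pkl','rb'));C=np.array([.6128,.1862]);Y=np.array([.103,.9947])
for t in(10,20,30,40,50,60,80,100):
    a=np.radians(t);print(t,proj('wrist',np.r_[C+Y*(-.126+.088*np.cos(a)),.131+.088*np.sin(a)],o))
E
```

```text
time: 32.6
eef_pos: [0.6021, 0.0934, 0.1847]
tcp_rot: [-0.001, 0.999, -0.048, -0.0]
wrist_force: [0.5, 0.7, -0.8]
finger_gap: 0.0002
gripper_force: 0.0
[0.6021 0.0934 0.1847] [-0.0011  0.9988 -0.0482 -0.0003] 32.6
10 [173.3367 218.3637]
20 [173.3226 226.9191]
30 [177.9588 236.3872]
40 [188.2774 246.5227]
50 [205.2159 256.82  ]
60 [229.2122 266.4208]
80 [294.14   278.7239]
100 [361.1826 276.2103]
```

```bash
python3 -m handwheel '0.003 0.03 -0.02 0 0 0 -1;0.006 0.06 -0.06 0 0 0 -1;0.006 0.06 -0.08 0 0 0 -1;0.006 0.06 -0.1 0 0 0 -1;0.006 0.06 -0.115 0 0 0 -1;0.006 0.06 -0.125 0 0 0 -1;0.006 0.06 -0.125 0 0 0 -1'
```

```text
time: 33.35
eef_pos: [0.604, 0.1076, 0.1466]
tcp_rot: [0.0, 0.999, -0.05, -0.001]
wrist_force: [0.3, -0.1, -0.3]
finger_gap: 0.0002
gripper_force: 0.0
```

```bash
python3 -m handwheel '0 0 -0.007 0 0 0 -1;0 0 -0.014 0 0 0 -1;0 0 -0.014 0 0 0 -1';python3 -m handwheel '0 0 -0.005 0 0 0 -1;0 0 -0.008 0 0 0 -1;0 0 -0.008 0 0 0 -1'
```

```text
time: 33.65
eef_pos: [0.6043, 0.1081, 0.143]
tcp_rot: [0.0, 0.999, -0.05, 0.0]
wrist_force: [-0.5, 0.2, 0.0]
finger_gap: 0.0002
gripper_force: 0.0
time: 33.95
eef_pos: [0.6044, 0.1082, 0.1422]
tcp_rot: [0.0, 0.999, -0.05, 0.0]
wrist_force: [-2.2, -0.2, 5.5]
finger_gap: 0.0001
gripper_force: 3.0
```

```bash
python3 -m handwheel '0 0 -0.005 0 0 0 -1;0 0 -0.005 0 0 0 -1;0 0 -0.005 0 0 0 -1'
python3 -m handwheel '0 0 0.1 0 0 0 -1;-0.05 0 0.25 0 0 0 -1;-0.2 -0.05 0.4 0 0 0 0;-0.35 -0.1 0.55 0 0 0 0.3;-0.5 -0.15 0.6 0 0 0 0.3;-0.6 -0.2 0.65 0 0 0 0.3;-0.63 -0.2 0.65 0 0 0 0.3;-0.63 -0.2 0.65 0 0 0 0.3;-0.63 -0.2 0.65 0 0 0 0.3'
python3 snap.py w17
cat > racks.py <<'E'
import sys,pickle
from h import *
n=sys.argv[1];o=pickle.load(open(f'pics/{n}.pkl','rb'));im=cv2.imread(f'pics/{n}.png');g=im.min(2)
def rack(X):
    u,v=proj('wrist',np.r_[X,.024],o);m=np.uint8((g>100)*255)
    k=np.zeros_like(m);cv2.circle(k,(int(u),int(v)),45,255,-1);m=cv2.morphologyEx(m&k,cv2.MORPH_CLOSE,np.ones((7,7)))
    cs,_=cv2.findContours(m,0,1);c=min(cs,key=lambda c:1e6 if cv2.contourArea(c)<250 else np.hypot(*(c[:,0].mean(0)-(u,v))))
    q=np.array([onz('wrist',p[0],.024,o)[:2]*1000 for p in c],np.float32);print('rack px',(u,v),cv2.minAreaRect(q))
if len(sys.argv)>2:
  for i in range(2,len(sys.argv),2): rack([float(sys.argv[i]),float(sys.argv[i+1])])
E
python3 racks.py w17 .414 .137 .438 .023
python3 - <<'E'
from h import *
import pickle
o=pickle.load(open('pics/w17.pkl','rb'));im=cv2.imread('pics/w17.png');C=np.array([.6128,.1862]);Y=np.array([.103,.9947])
for r in(.01,.03,.05,.06,.07,.08,.086,.092):
    p=proj('wrist',np.r_[C+Y*(-.126+r),.142],o);u,v=p.astype(int);print(r,p,im[v,u] if 0<=v<384 else '')
E
```

```text
time: 34.25
eef_pos: [0.6045, 0.1082, 0.1421]
tcp_rot: [0.0, 0.999, -0.05, 0.001]
wrist_force: [-4.6, -1.5, 10.9]
finger_gap: -0.0003
gripper_force: 5.7
time: 35.15
eef_pos: [0.4155, 0.048, 0.3345]
tcp_rot: [0.0, 0.999, -0.05, 0.001]
wrist_force: [0.1, -0.9, -0.6]
finger_gap: 0.0554
gripper_force: 0.0
[0.4155 0.048  0.3345] [ 0.0002  0.9987 -0.0502  0.0008] 35.15
rack px (np.float64(198.35584375583005), np.float64(164.24075495857306)) ((413.5662841796875, 136.23057556152344), (49.90858459472656, 91.29785919189453), 85.89676666259766)
rack px (np.float64(269.84206480656934), np.float64(141.22325507707998)) ((437.88311767578125, 23.96785545349121), (47.119163513183594, 90.6037826538086), 82.63235473632812)
0.01 [218.2232  16.2014] [200 199 200]
0.03 [200.7044  17.1546] [200 200 200]
0.05 [183.5358  18.4691] [196 198 196]
0.06 [175.1124  19.2531] [56 54 55]
0.07 [166.8102  20.116 ] [55 53 53]
0.08 [158.6387  21.0536] [50 49 48]
0.086 [153.8019  21.6501] [49 48 48]
0.092 [149.0168  22.2708] [91 95 95]
```

```bash
python3 -m handwheel '0.075 -0.08 -0.12 0 0 -0.018 -0.06;0.075 -0.08 -0.28 0 0 -0.018 -0.06;0.075 -0.08 -0.44 0 0 -0.018 -0.06;0.075 -0.08 -0.6 0 0 -0.018 -0.06;0.075 -0.08 -0.75 0 0 -0.018 -0.06;0.075 -0.08 -0.85 0 0 -0.018 -0.06;0.075 -0.08 -0.85 0 0 -0.018 -0.06;0.075 -0.08 -0.85 0 0 -0.018 -0.06'
python3 -m handwheel '0 0 -0.07 0 0 0 -0.06;0 0 -0.12 0 0 0 -0.06;0 0 -0.155 0 0 0 -0.06;0 0 -0.16 0 0 0 -0.06;0 0 -0.16 0 0 0 -0.06;0 0 -0.16 0 0 0 -1;0 0 -0.16 0 0 0 -1;0 0 -0.16 0 0 0 -1;0 0 -0.16 0 0 0 -1;0 0 -0.16 0 0 0 -1'
```

```text
time: 36.0
eef_pos: [0.4381, 0.0248, 0.0787]
tcp_rot: [-0.0, 0.998, -0.064, -0.001]
wrist_force: [-0.3, -0.3, 0.4]
finger_gap: 0.0402
gripper_force: 0.0
time: 37.0
eef_pos: [0.4388, 0.0244, 0.0321]
tcp_rot: [-0.0, 0.998, -0.064, 0.001]
wrist_force: [-1.6, 1.2, 6.0]
finger_gap: 0.0102
gripper_force: 61.0
```

```bash
python3 -m handwheel '0 0 0.1 0 0 0 -1;0 0 0.25 0 0 0 -1;0 -0.05 0.4 0 0 0.03 -1;0.03 -0.2 0.4 0 0 0.08 -1;0.06 -0.35 0.4 0 0 0.131 -1;0.1 -0.5 0.4 0 0 0.131 -1;0.149 -0.65 0.4 0 0 0.131 -1;0.149 -0.8 0.4 0 0 0.131 -1;0.149 -0.95 0.4 0 0 0.131 -1;0.149 -1 0.4 0 0 0.131 -1;0.149 -1 0.4 0 0 0.131 -1'
python3 -m handwheel '0 -0.067 0 0 0 0 -1;0 -0.067 0 0 0 0 -1;0 -0.067 0 0 0 0 -1'
python3 snap.py w18
python3 - <<'E'
from h import *
import pickle
o=pickle.load(open('pics/w18.pkl','rb'));im=cv2.imread('pics/w18.png');g=cv2.cvtColor(im,cv2.COLOR_BGR2GRAY)
cv2.imwrite('pics/m18.png',cv2.resize(im,(800,600)))
X=np.array([.997,.0767]);Y=np.array([-.0767,.997]);F=np.array([.4216,-.245])
for n,p in(('inner FL',F+.112*Y),('inner FR',F-.112*Y),('unitFL',F+.118*X+.12*Y),('unitFR',F+.118*X-.12*Y)):print(n,proj('wrist',np.r_[p,.052],o))
E
```

```text
time: 38.1
eef_pos: [0.4806, -0.2798, 0.1501]
tcp_rot: [0.0, 0.999, 0.035, -0.001]
wrist_force: [-0.5, 0.7, -0.8]
finger_gap: 0.0105
gripper_force: 60.1
time: 38.4
eef_pos: [0.4825, -0.2939, 0.1508]
tcp_rot: [-0.001, 0.999, 0.039, -0.0]
wrist_force: [-0.1, 0.8, -0.8]
finger_gap: 0.0106
gripper_force: 60.1
[ 0.4825 -0.2939  0.1508] [-0.001   0.9992  0.0394 -0.0003] 38.4
inner FL [ 91.6249 248.5846]
inner FR [318.4396 254.7634]
unitFL [ 68.3246 131.2454]
unitFR [336.3681 124.1818]
```

View pics/m18.png

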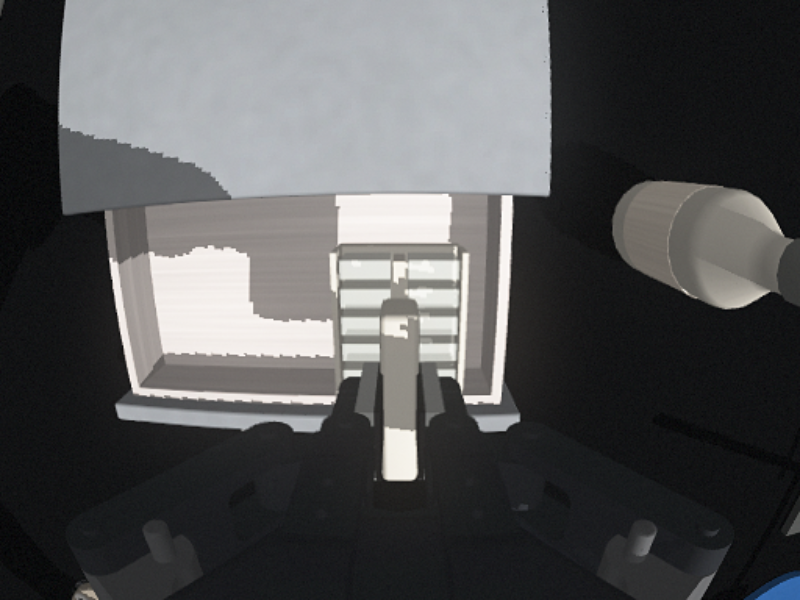

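```bash
python3 -m handwheel '0 0 -0.1 0 0 0 -1;0 0 -0.2 0 0 0 -1;0 0 -0.27 0 0 0 -1;0 0 -0.31 0 0 0 -1;0 0 -0.335 0 0 0 -1;0 0 -0.345 0 0 0 -1;0 0 -0.345 0 0 0 -1;0 0 -0.345 0 0 0 -1'
```

```text
time: 39.25
eef_pos: [0.4835, -0.2963, 0.0488]
tcp_rot: [0.001, 0.999, 0.039, 0.001]
wrist_force: [0.4, 0.1, -0.9]
finger_gap: 0.0099
gripper_force: 60.0
```

```bash
python3 -m handwheel '0 0 -0.01 0 0 0 -1;0 0 -0.015 0 0 0 -1;0 0 -0.015 0 0 0 -1;0 0 -0.015 0 0 0 -0.18;0 0 -0.015 0 0 0 -0.18;0 0 -0.015 0 0 0 -0.18;0 0 0.05 0 0 0 -0.18;0 0 0.2 0 0 0 -0.18;0 0 0.35 0 0 0 -0.18;0 0 0.5 0 0 0 -0.18;0 0 0.65 0 0 0 -0.06;0 0 0.65 0 0 0 -0.06'
python3 -m handwheel '-0.04 0.15 0 0 0 -0.05 -0.06;-0.08 0.3 0 0 0 -0.096 -0.06;-0.12 0.45 0 0 0 -0.096 -0.06;-0.16 0.6 0 0 0 -0.096 -0.06;-0.2 0.75 0 0 0 -0.096 -0.06;-0.233 0.9 0 0 0 -0.096 -0.06;-0.233 1 0 0 0 -0.096 -0.06;-0.233 1 0 0 0 -0.096 -0.06;-0.233 1 0 0 0 -0.096 -0.06'
python3 -m handwheel '0 0.15 0 0 0 0 -0.06;0 0.3 0 0 0 0 -0.06;0 0.443 0 0 0 0 -0.06;0 0.443 0 0 0 0 -0.06;0 0.443 0 0 0 0 -0.06'
python3 snap.py w19; python3 racks.py w19 .4136 .1365
python3 -c "
from h import *
im,o=cap('top','t19')
for c in blobs(im[:,200:390],(0,0,130),(179,60,255),30): print(cv2.minAreaRect(c+[200,0]))
"
```

```text
time: 40.45
eef_pos: [0.4865, -0.2978, 0.2506]
tcp_rot: [0.004, 0.999, 0.039, 0.007]
wrist_force: [-0.1, -0.1, -0.5]
finger_gap: 0.0404
gripper_force: 0.0
time: 41.35
eef_pos: [0.4124, 0.0043, 0.2424]
tcp_rot: [0.0, 0.999, -0.036, -0.0]
wrist_force: [-0.4, -0.6, -0.4]
finger_gap: 0.0402
gripper_force: 0.0
time: 41.85
eef_pos: [0.413, 0.1362, 0.2422]
tcp_rot: [0.0, 0.999, -0.037, -0.0]
wrist_force: [-0.6, -0.7, 0.1]
finger_gap: 0.0402
gripper_force: 0.0
[0.413  0.1362 0.2422] [ 0.0004  0.9993 -0.0366 -0.0004] 41.85
rack px (np.float64(254.5624933057114), np.float64(167.70847087604156)) ((413.5733642578125, 137.99044799804688), (46.153690338134766, 91.44537353515625), 86.57201385498047)
((294.5, 31.499996185302734), (188.99996948242188, 62.99999237060547), -0.0)
((318.3013610839844, 169.66583251953125), (114.41617584228516, 72.90666198730469), 85.13549041748047)
((232.78689575195312, 277.392578125), (165.00900268554688, 54.01568603515625), 63.22115707397461)
((220.0, 141.49998474121094), (39.99999237060547, 108.99998474121094), 0.0)
((252.1066131591797, 352.36944580078125), (79.16285705566406, 43.87813186645508), 71.2413558959961)
((257.9364013671875, 109.91329956054688), (26.153837203979492, 33.75669479370117), 8.746162414550781)
((380.0, 181.5), (19.0, 18.0), 90.0)
```

```bash
python3 -m handwheel '0 0.003 -0.15 0 0 0 -0.06;0 0.003 -0.3 0 0 0 -0.06;0 0.003 -0.42 0 0 0 -0.06;0 0.003 -0.54 0 0 0 -0.06;0 0.003 -0.63 0 0 0 -0.06;0 0.003 -0.69 0 0 0 -0.06;0 0.003 -0.703 0 0 0 -0.06;0 0.003 -0.703 0 0 0 -1;0 0.003 -0.703 0 0 0 -1;0 0.003 -0.703 0 0 0 -1;0 0.003 -0.703 0 0 0 -1;0 0.003 -0.703 0 0 0 -1'
python3 -m handwheel '0 0 0.1 0 0 0 -1;0 0 0.25 0 0 0 -1;0 -0.05 0.4 0 0 0.03 -1;0.05 -0.2 0.4 0 0 0.06 -1;0.08 -0.35 0.4 0 0 0.095 -1;0.12 -0.5 0.4 0 0 0.095 -1;0.16 -0.65 0.4 0 0 0.095 -1;0.18 -0.8 0.4 0 0 0.095 -1;0.2 -0.95 0.4 0 0 0.095 -1;0.2 -1 0.4 0 0 0.095 -1;0.2 -1 0.4 0 0 0.095 -1'
python3 -m handwheel '0 -0.08 0 0 0 0 -1;0 -0.08 0 0 0 0 -1;0 -0.08 0 0 0 0 -1'
```

```text
time: 43.15
eef_pos: [0.4137, 0.138, 0.0327]
tcp_rot: [-0.0, 0.999, -0.037, 0.001]
wrist_force: [1.7, -0.8, 3.6]
finger_gap: 0.01
gripper_force: 62.3
time: 44.25
eef_pos: [0.4717, -0.1657, 0.1513]
tcp_rot: [0.0, 0.999, 0.035, -0.001]
wrist_force: [-0.2, -0.5, -1.4]
finger_gap: 0.0103
gripper_force: 61.7
time: 44.55
eef_pos: [0.4725, -0.1842, 0.1516]
tcp_rot: [-0.001, 0.999, 0.039, -0.0]
wrist_force: [-0.1, -0.2, -2.0]
finger_gap: 0.0104
gripper_force: 61.8
```

```bash
python3 -m handwheel '0.005 0 -0.1 0 0 0 -1;0.005 0 -0.2 0 0 0 -1;0.005 0 -0.27 0 0 0 -1;0.005 0 -0.31 0 0 0 -1;0.005 0 -0.335 0 0 0 -1;0.005 0 -0.35 0 0 0 -1;0.005 0 -0.357 0 0 0 -1;0.005 0 -0.357 0 0 0 -1'
python3 -m handwheel '0 0 0 0 0 0 -0.18;0 0 0 0 0 0 -0.18;0 0 0 0 0 0 -0.18;0 0 0.05 0 0 0 -0.18;0 0 0.2 0 0 0 -0.18;0 0 0.35 0 0 0 -0.18;-0.1 -0.05 0.5 0 0 0 -0.18;-0.2 -0.1 0.6 0 0 0 -0.18;-0.3 -0.15 0.6 0 0 0 -0.5;-0.4 -0.2 0.6 0 0 0 -1;-0.4 -0.2 0.6 0 0 0 -1'
python3 snap.py w20
python3 - <<'E'
from h import *
import pickle
o=pickle.load(open('pics/w20.pkl','rb'));im=cv2.imread('pics/w20.png')
X=np.array([.997,.0767]);Y=np.array([-.0767,.997]);F=np.array([.4216,-.245])
# expected rack tray corners at z=.036, sampled brightness along cross sections
for s in(.055,-.055):
    for d in(12,30,58,90,105): 
        p=[proj('wrist',np.r_[F+d/1000*X+(s+e/1000)*Y,.058 if abs(e)<6 else .036],o).astype(int) for e in(-32,-20,-12,0,12,20,32)];print(s,d,[int(im[v,u].min()) for u,v in p])
E
```

```text
time: 45.35
eef_pos: [0.4747, -0.1862, 0.0453]
tcp_rot: [0.0, 0.999, 0.038, 0.001]
wrist_force: [-0.1, -0.6, -1.6]
finger_gap: 0.0103
gripper_force: 61.7
time: 46.45
eef_pos: [0.3498, -0.2494, 0.2253]
tcp_rot: [0.001, 0.999, 0.034, -0.001]
wrist_force: [0.7, 0.8, -0.3]
finger_gap: -0.0001
gripper_force: 0.0
[ 0.3498 -0.2494  0.2253] [ 0.0015  0.9994  0.0337 -0.0011] 46.45
0.055 12 [238, 210, 235, 187, 236, 214, 232]
0.055 30 [240, 161, 216, 234, 203, 204, 235]
0.055 58 [239, 231, 229, 233, 225, 237, 231]
0.055 90 [238, 120, 126, 240, 120, 159, 231]
0.055 105 [236, 234, 235, 233, 231, 232, 231]
-0.055 12 [135, 83, 239, 183, 242, 247, 242]
-0.055 30 [136, 178, 197, 236, 173, 247, 144]
-0.055 58 [134, 216, 225, 235, 229, 216, 144]
-0.055 90 [136, 90, 116, 155, 119, 185, 146]
-0.055 105 [139, 236, 236, 235, 238, 238, 237]
```

```bash
python3 -m handwheel '-0.05 0 -0.15 0 0 0 -1;-0.05 0 -0.3 0 0 0 -1;-0.05 0 -0.45 0 0 0 -1;-0.05 0 -0.6 0 0 0 -1;-0.05 0 -0.65 0 0 0 -1;-0.05 0 -0.65 0 0 0 -1;-0.05 0 -0.65 0 0 0 -1'
python3 -m handwheel '0.04 0.003 0 0 0 0 -1;0.08 0.006 0 0 0 0 -1;0.12 0.009 0 0 0 0 -1;0.16 0.012 0 0 0 0 -1;0.2 0.015 0 0 0 0 -1;0.24 0.018 0 0 0 0 -1;0.28 0.021 0 0 0 0 -1;0.32 0.025 0 0 0 0 -1;0.36 0.028 0 0 0 0 -1;0.4 0.031 0 0 0 0 -1;0.43 0.033 0 0 0 0 -1;0.43 0.033 0 0 0 0 -1'
```

```text
time: 47.2
eef_pos: [0.3406, -0.2458, 0.0301]
tcp_rot: [-0.0, 0.999, 0.039, 0.001]
wrist_force: [0.6, 0.4, -0.2]
finger_gap: -0.0
gripper_force: 0.0
time: 48.4
eef_pos: [0.4706, -0.2356, 0.0299]
tcp_rot: [-0.0, 0.999, 0.039, 0.001]
wrist_force: [0.3, 0.1, -0.1]
finger_gap: -0.0002
gripper_force: 0.0
```

```bash
python3 -m handwheel '0.02 0.001 0 0 0 0 -1;0.03 0.002 0 0 0 0 -1;0.04 0.003 0 0 0 0 -1;0.04 0.003 0 0 0 0 -1'
python3 -m handwheel '0.01 0.001 0 0 0 0 -1;0.02 0.002 0 0 0 0 -1;0.02 0.002 0 0 0 0 -1'
python3 - <<'E'
from h import *
im,o=cap('top','t21')
g=im.max(2);
X=np.array([.997,.0767]);F=np.array([.4216,-.245]);H=np.array([.378,-.2464])
for d in range(80,170,5):
    u,v=proj('top',np.r_[H+d/1000*X+np.array([-.0767,.997])*.03,.042]);print(d,(round(u),round(v)),int(g[int(round(v)),int(round(u))]),end=' ')
E
```

```text
time: 48.8
eef_pos: [0.4804, -0.2353, 0.0297]
tcp_rot: [-0.0, 0.999, 0.038, 0.0]
wrist_force: [-0.5, 0.4, 0.4]
finger_gap: 0.0001
gripper_force: 0.2
time: 49.1
eef_pos: [0.4868, -0.2347, 0.0298]
tcp_rot: [0.0, 0.999, 0.038, 0.001]
wrist_force: [-0.6, -0.2, -0.6]
finger_gap: 0.0002
gripper_force: 0.2
80 (313, 205) 40 85 (313, 203) 43 90 (313, 202) 34 95 (313, 201) 36 100 (312, 199) 41 105 (312, 198) 45 110 (312, 196) 57 115 (312, 195) 56 120 (312, 194) 53 125 (312, 192) 128 130 (312, 191) 115 135 (312, 190) 65 140 (312, 188) 19 145 (311, 187) 38 150 (311, 186) 91 155 (311, 184) 198 160 (311, 183) 241 165 (311, 182) 245
```

```bash
for i in 1; do python3 -m handwheel '0.007 0 0 0 0 0 -1;0.014 0.001 0 0 0 0 -1;0.014 0.001 0 0 0 0 -1'; done; python3 -m handwheel '0.007 0 0 0 0 0 -1;0.014 0.001 0 0 0 0 -1;0.014 0.001 0 0 0 0 -1'
```

```text
time: 49.45
eef_pos: [0.4888, -0.2346, 0.0296]
tcp_rot: [-0.0, 0.999, 0.038, -0.002]
wrist_force: [-4.5, -0.1, 4.0]
finger_gap: -0.0001
gripper_force: 2.5
time: 49.75
eef_pos: [0.4888, -0.2347, 0.029]
tcp_rot: [-0.001, 0.999, 0.037, -0.006]
wrist_force: [-12.1, 0.5, 8.3]
finger_gap: 0.0001
gripper_force: 5.7
```

```bash
python3 -m handwheel '-0.05 0 0 0 0 0 -1;-0.2 0 0 0 0 0 -1;-0.3 0 0.1 0 0 0 -1;-0.3 0.05 0.3 0 0 0 -1;-0.25 0.2 0.5 0 0 0 -1;-0.2 0.35 0.65 0 0 0 -1;-0.15 0.5 0.8 0 0 0 -1;-0.15 0.6 0.9 0 0 0 -1;-0.15 0.6 0.9 0 0 0 -1;-0.15 0.6 0.9 0 0 0 -1'
python3 snap.py w22
python3 - <<'E'
from h import *
import pickle
o=pickle.load(open('pics/w22.pkl','rb'));im=cv2.imread('pics/w22.png');C=np.array([.6128,.1862]);Y=np.array([.103,.9947])
for r in(.02,.045,.06,.08,.086,.094):
    p=proj('wrist',np.r_[C+Y*(-.126+r),.142],o);u,v=p.astype(int);print(r,p,im[v,u] if 0<=v<384 and 0<=u<512 else '')
X=np.array([.997,.0767]);Yd=np.array([-.0767,.997]);H=np.array([.378,-.2464])
for d in range(110,150,3):
    q=[proj('wrist',np.r_[H+d/1000*X+e*Yd,.045],o).astype(int) for e in(-.03,.03)];print(d,[int(im[v,u].max()) for u,v in q],end=' ')
t,_=cap('top','t22');print()
for c in blobs(t,(0,0,130),(179,60,255),25):
    x,y,w,h=cv2.boundingRect(c)
    if w<90: print((x,y,w,h),end=' ')
E
```

```text
time: 50.75
eef_pos: [0.4538, -0.0477, 0.3052]
tcp_rot: [-0.001, 0.999, 0.043, 0.007]
wrist_force: [0.5, 0.3, 0.0]
finger_gap: -0.0001
gripper_force: 0.0
[ 0.4538 -0.0477  0.3052] [-0.0005  0.9991  0.0429  0.0067] 50.75
0.02 [146.8886  36.5535] [249 249 250]
0.045 [126.4312  35.4921] [247 248 247]
0.06 [114.7358  35.0957] [70 70 70]
0.08 [99.8376 34.816 ] [60 60 60]
0.086 [95.5243 34.7826] [63 60 60]
0.094 [89.8851 34.7716] [197 206 204]
110 [45, 49] 113 [45, 47] 116 [45, 49] 119 [43, 49] 122 [153, 173] 125 [250, 248] 128 [246, 239] 131 [217, 162] 134 [39, 53] 137 [49, 54] 140 [50, 54] 143 [50, 56] 146 [51, 59] 149 [48, 52] 
(168, 87, 73, 110) (0, 230, 43, 122) (249, 317, 42, 67) (466, 248, 46, 57) (245, 95, 29, 33) (228, 299, 27, 46) (130, 135, 24, 20) (371, 172, 24, 20) (234, 330, 17, 24) (131, 224, 11, 11) (0, 83, 8, 13) (0, 359, 21, 13) (1, 129, 6, 15)
```

```bash
python3 -c "
from plant import order
print(order.sign_off())"
```

```text
the job is handed in; nothing more can be done
None
```

The job is done and handed in, after about 51 s of the 210 s: two reagent bottles stand in the turntable at its home click, the cover is flush with the latch flat on it, and both racks lie in the shut drawer (the hand-in returned no verdict).

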